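# Clamp the lung chamber's lid evenly

## Robot

A 7-joint arm with a two-finger parallel gripper is mounted at the origin on the work surface. World frame = base frame: x ahead of the robot, y to its left, z up, the work surface at z = 0. Lengths are in m, angles in rad, forces in N, time in s.
With the tool pointing down it reaches from about 0.4 to 0.875 m from the base axis. Payload 19.3 kg.
Tool frame: the origin (TCP) lies at the very end of the fingers, on their centre line; the grasp point (between the pads) lies bot.grasp_offset behind it (bot.grasp_offset is the distance from the TCP to the grasp point, in m); z points along the fingers, y is the direction in which the jaws open and shut (so a half turn about z gives the same grasp; the last joint's range is limited). The gripper opens to 85 mm and grips with 20 to 120 N. Pads are 22 mm wide; open, the fingers measure 114 mm over their backs; the gripper's body (76 mm by 85 mm) begins 54 mm behind the grasp point. The pads swing forward as they close: fully open they stand 13 mm farther back than shut.
Start: joints at [-1.23, 0.521, -0.036, 1.599, 0.021, 1.021, -0.113], TCP at [0.25, 0.573, 0.231] pointing down, gripper open.
Joint ranges: [-2.91, 2.91], [-0.3, 2.13], [-1.5, 1.42], [0.17, 2.43], [-1.26, 4.41], [0.16, 1.93], [-2.52, 2.52]. Speed limits (rad/s): [1.89, 1.89, 2.39, 2.39, 3.01, 3.01, 3.01].

## Interface

Orientations are given as [roll, pitch, yaw] about the fixed x, y, z axes, in that order (R = Rz(yaw) Ry(pitch) Rx(roll)).
In Python, from workcell import bot gives the robot as it stands. The module is installed in compiled form; this text tells all that it offers.
- The arm moves only by the shell command python3 -m handwheel 'ROWS' [OPENING] [FORCE]. ROWS is JSON, a list of rows, each a list of 6 numbers: the shift along the tool's x, y, z as a fraction of full scale, then the turn, a rotation vector about the tool's x, y, z as a fraction of full scale. In form: [[x, y, z, rx, ry, rz], ...]. A call has 1 to 8 rows; each row shifts and turns the commanded pose from where the row before left it, along the tool's axes as they then stand; what a row does not reach is not made up. Full scale, the value 1, is 0.025 m for a shift and 360 degrees for a turn. A row lasts 1/8 s, in which the tool goes at most 62.5 mm and 10.7 degrees, less where a joint would pass 70% of its speed; a pose out of reach is approached as far as the arm can. A call with a number of a shift or a turn outside -1 to 1 is refused whole. A call with a gripper value outside its range is refused whole. OPENING is the closure, from -1 (fully open) to 1 (shut), set as the call begins (- or left out, the last holds). The fingers move at their own pace and stop on an object; FORCE is the grip in N (left out, the last holds). Time passes only in rows, so rows that do not move let the fingers close. It gives the time, the measured TCP pose, the force and the opening at its end, in the units of the state.
- bot.observe(): the state, without advancing time (a new reading comes with each control period).
- bot.grab_frame(name): name is "side" or "top" or "wrist"; returns a dict with "pixels" (384x512x3 uint8, blue, green, red), "vertical_fov" (degrees; the focal length in pixels is half the picture's height over the tangent of half this angle, whatever the lens; pixels are square), "cx", "cy" (the principal point, pixels), "R" (3x3) and "t" (3): a world point X has camera coordinates R X + t. Camera axes: x right, y down, z forward; pixel columns grow to the right and rows downward; lengths in m; the calibration is good to about 2 mm. A picture is of the moment at which its call begins. There is no depth.
- bot.job_done(): hands the job in, once; it reports no verdict.
Trained networks look in a picture, given as the dict that the camera call returned (one of the last four; its "shot" number tells which), for a name from the list of things; names that differ only in an ending like _2 or _b are one class to them, and where a whole thing is asked for, a point or a joint stands for the part that bears it (a point fixed in the world has none). Each returns a list of dicts, best first, with "score" (0 to 1); they miss things now and then, are a little off and sometimes report something else, mostly with a low value. They report only what shows in the picture. A call takes as long as a camera call. They do not tell look-alikes from the thing itself.
- bot.trace(picture, thing): "region" (384x512 bool, what is visible of it) and "point" ([column, row] in pixels, amid what is visible of it).
The state is a dict: "clock": time; "qpos": joint angles; "qd": joint speeds; "joint_efforts": joint torques, N m; "position": TCP position; "tool_rot": TCP orientation; "force": force on the tool from outside, world axes, zero at the start; "moment": the same for the moment, N m; "grip_width": finger opening in m.
Only numpy, scipy, OpenCV 4.12 (cv2) and the standard library are available. Lean on these libraries where they do the work, as an engineer would, in place of code of your own. Each camera call takes 0.05 s, during which the arm holds its last target.

## Task

Hand-tighten the four brass wing knobs on the lung demonstration chamber's lid, clockwise and in star order (after the first knob always the one opposite, then the other two), in two passes: on the first pass turn each knob only until you feel it bite plus a nip of some 10 to 15 degrees, and only when all four have bitten go round again and give each an eighth of a turn more. Do not overtighten, do not lean on the acrylic lid, leave the models around it where they stand, and let go of the knobs at the end.

Things in the scene. Friction and masses are not known exactly. Their poses are not given: they have to be found in the camera images.
- chamber: Lung demonstration chamber, fixed to the shelf: a low clear pot on a black disc 208 mm across, a tan plastic lung inside, closed by a clear round acrylic lid. Origin: centre of its underside; z up. The four knobs stand in a square ring, 75 mm from the chamber's vertical axis.
- lid: Clear acrylic lid, a disc 200 mm across and 10 mm thick, fixed on the chamber; its top face is 65 mm above the shelf. Origin: centre of its underside. It must not be leaned on.
- knob_a (a point): Brass wing knob a, at the chamber's +x +y corner (chamber axes), opposite knob c: an upright flat bar 42 mm long (its x), 12 mm thick (its y), 26 mm high. Point: the bar's centre, on its upright turning axis, 34 mm above the lid (the washer beneath reaches 8 mm). Clockwise from above tightens: it spins at 0.03 N m for 0.25 to 1.05 rad, different for each knob and unseen, then bites.
- seal_a (a joint): Squeeze of the seal under knob a, in m: 0 until the knob bites, then 0.0006 m per rad of clockwise turn (an eighth of a turn: 0.00047); the reading's noise is as large. Past the bite turning takes about 0.38 N m (about half that at rest), rising by 0.1 N m per rad; it stays where it is left and does not sink. Above 0.00087 m (1.45 rad past the bite) the lid cracks.
- knob_b (a point): Brass wing knob b, at the chamber's -x +y corner (chamber axes), opposite knob d: an upright flat bar 42 mm long (its x), 12 mm thick (its y), 26 mm high. Point: the bar's centre, on its upright turning axis, 34 mm above the lid (the washer beneath reaches 8 mm). Clockwise from above tightens: it spins at 0.03 N m for 0.25 to 1.05 rad, different for each knob and unseen, then bites.
- seal_b (a joint): Squeeze of the seal under knob b, in m: 0 until the knob bites, then 0.0006 m per rad of clockwise turn (an eighth of a turn: 0.00047); the reading's noise is as large. Past the bite turning takes about 0.38 N m (about half that at rest), rising by 0.1 N m per rad; it stays where it is left and does not sink. Above 0.00087 m (1.45 rad past the bite) the lid cracks.
- knob_c (a point): Brass wing knob c, at the chamber's -x -y corner (chamber axes), opposite knob a: an upright flat bar 42 mm long (its x), 12 mm thick (its y), 26 mm high. Point: the bar's centre, on its upright turning axis, 34 mm above the lid (the washer beneath reaches 8 mm). Clockwise from above tightens: it spins at 0.03 N m for 0.25 to 1.05 rad, different for each knob and unseen, then bites.
- seal_c (a joint): Squeeze of the seal under knob c, in m: 0 until the knob bites, then 0.0006 m per rad of clockwise turn (an eighth of a turn: 0.00047); the reading's noise is as large. Past the bite turning takes about 0.38 N m (about half that at rest), rising by 0.1 N m per rad; it stays where it is left and does not sink. Above 0.00087 m (1.45 rad past the bite) the lid cracks.
- knob_d (a point): Brass wing knob d, at the chamber's +x -y corner (chamber axes), opposite knob b: an upright flat bar 42 mm long (its x), 12 mm thick (its y), 26 mm high. Point: the bar's centre, on its upright turning axis, 34 mm above the lid (the washer beneath reaches 8 mm). Clockwise from above tightens: it spins at 0.03 N m for 0.25 to 1.05 rad, different for each knob and unseen, then bites.
- seal_d (a joint): Squeeze of the seal under knob d, in m: 0 until the knob bites, then 0.0006 m per rad of clockwise turn (an eighth of a turn: 0.00047); the reading's noise is as large. Past the bite turning takes about 0.38 N m (about half that at rest), rising by 0.1 N m per rad; it stays where it is left and does not sink. Above 0.00087 m (1.45 rad past the bite) the lid cracks.
- vise: Small cast-iron bench vise, bolted down, about 200 x 80 x 105 mm, brass handle to its -x; a bystander.
- eyeball: Yellowed eyeball model on a stub, 48 mm across, 68 mm high; loose, a bystander. Origin: centre of its underside.
- liver: Maroon rubber liver wedge, 106 x 60 x 36 mm; loose, a bystander. Origin: centre of its underside.
- molar: Chipped white plaster molar, 40 x 38 mm, 57 mm high; loose, a bystander. Origin: centre of its underside.
- petri: Closed petri dish, 94 mm across, 20 mm high; loose, a bystander. Origin: centre of its underside.
- femur: Ivory plastic bone model lying along its y axis, 206 mm long, 34 mm wide, 31 mm high; loose, a bystander. Origin: centre of its underside.
- slidebox: Wooden slide box, 90 x 110 x 32 mm; loose, a bystander. Origin: centre of its underside.
There are look-alikes about, which are no part of the job. What is meant by the chamber is not green or red, and is the larger of those in its own colour.

How it is judged:
By the outcome, as a careful person would: the job done as asked, in the order asked, and still so for the second after the job is handed in, with the robot touching nothing.
It also fails if it takes over 72 s, if anything falls off the work surface, if the arm or the gripper's body presses on something with over 40 N, if the wrist force passes 120 N, or if a joint passes its speed limit or range.

## Working session

There is one attempt and no reset: what is moved stays moved. The work goes in short steps, Python scripts to look and compute and a shell command to move; the robot and the scene stay as the last step left them, time stands still between calls to the robot, and variables do not carry over. Pictures are saved under pics/ and viewed, and the job is handed in when it is done.

```bash
ls; mkdir -p pics; python3 - <<'E'
from workcell import bot
import cv2
s=bot.observe()
for k,v in s.items(): print(k,v)
print(bot.grasp_offset)
for n in ["side","top","wrist"]:
    f=bot.grab_frame(n); cv2.imwrite(f"pics/{n}0.png",f["pixels"]); print(n,f["vertical_fov"],f["cx"],f["cy"],f["R"],f["t"],f.keys())
E
```

```text
pics
clock 0.0
qpos [-1.23023328  0.52201807 -0.03636665  1.60000379  0.02121291  1.02107405
 -0.11281555]
qd [ 7.71156550e-04  9.37847399e-04 -8.98215279e-05 -1.91285456e-03
  7.72336645e-04 -5.55959748e-04 -2.00749195e-04]
joint_efforts [-1.36295726e-03 -9.27125144e+01  1.97878540e+00 -3.69937921e+01
  1.76878273e-02  8.12626473e-03 -5.56669215e-05]
position [0.2494515  0.57270021 0.23072427]
tool_rot [-3.14047704e+00  7.03706653e-05  2.73084482e+00]
force [ 0.23777329 -0.38403041 -0.69135131]
moment [ 0.01174899 -0.00334777 -0.03666479]
grip_width 0.08491909503063927
0.0187
side 55.456961631628175 258.0859115129347 188.09997885943565 [[ 0.77958346 -0.62621472  0.01023506]
 [-0.44774732 -0.56868472 -0.69001451]
 [ 0.43791776  0.53334118 -0.72372317]] [-0.41189448  0.32846883  0.88288343] dict_keys(['pixels', 'vertical_fov', 'cx', 'cy', 'R', 't', 'shot'])
top 54.15845376226256 253.57298076454433 193.93229593293873 [[ 0.00742652 -0.99996464 -0.0039453 ]
 [-0.99741665 -0.00712558 -0.071479  ]
 [ 0.07144836  0.00446595 -0.9974343 ]] [0.004822   0.55006365 1.13971872] dict_keys(['pixels', 'vertical_fov', 'cx', 'cy', 'R', 't', 'shot'])
wrist 65.11754036699392 255.84112933824454 189.58260078001683 [[ 4.00181954e-01  9.16435628e-01 -3.77919741e-04]
 [ 8.67438884e-01 -3.78653340e-01  3.22755992e-01]
 [ 2.95641990e-01 -1.29488946e-01 -9.46482132e-01]] [-0.62311307 -0.04246273  0.38126483] dict_keys(['pixels', 'vertical_fov', 'cx', 'cy', 'R', 't', 'shot'])
```

View pics/top0.png

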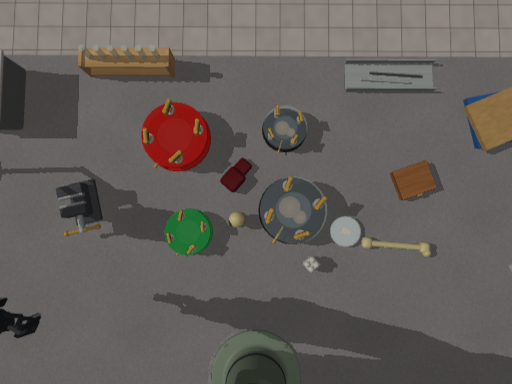

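View pics/side0.png

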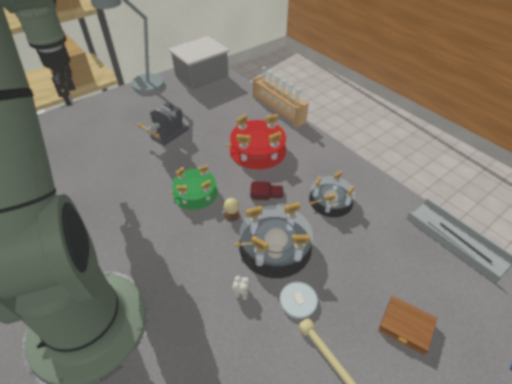

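View pics/wrist0.png

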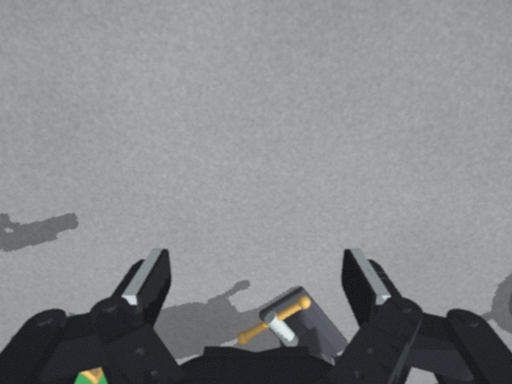

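```bash
cat > h.py <<'E'
from workcell import bot
import numpy as np, cv2
from scipy.spatial.transform import Rotation as Rn
def f_of(p): return p["pixels"].shape[0]/2/np.tan(np.radians(p["vertical_fov"])/2)
def ray(p,uv,z):
    f=f_of(p); R=np.array(p["R"]); t=np.array(p["t"])
    d=R.T@np.array([(uv[0]-p["cx"])/f,(uv[1]-p["cy"])/f,1]); c=-R.T@t
    return c+d*(z-c[2])/d[2]
def proj(p,X):
    f=f_of(p); x=np.array(p["R"])@np.asarray(X)+np.array(p["t"])
    return np.array([f*x[0]/x[2]+p["cx"],f*x[1]/x[2]+p["cy"]])
def st():
    s=bot.observe(); R=Rn.from_euler('xyz',s["tool_rot"]).as_matrix()
    print("t %.2f pos %s rot %s F %s M %s w %.4f"%(s["clock"],np.round(s["position"],4),np.round(np.degrees(s["tool_rot"]),1),np.round(s["force"],1),np.round(s["moment"],3),s["grip_width"]), np.round(s["qpos"],2))
    return s,R
E
python3 - <<'E'
from h import *
for n in ["top","side"]:
    p=bot.grab_frame(n)
    for th in ["chamber","knob_a","lid","eyeball","liver","molar","petri","femur","slidebox","vise"]:
        for d in bot.trace(p,th):
            print(n,th,round(d["score"],2),np.round(d["point"]),d["region"].sum(),np.round(ray(p,d["point"],{"chamber":.03,"lid":.065,"knob_a":.099}.get(th,.02)),3))
    im=cv2.resize(p["pixels"],None,fx=5,fy=5,interpolation=cv2.INTER_CUBIC)
    c=(293,210) if n=="top" else (275,240)
    cv2.imwrite(f"pics/{n}z.png",im[(c[1]-50)*5:(c[1]+50)*5,(c[0]-60)*5:(c[0]+60)*5])
E
```

```text
top chamber 0.86 [173. 137.] 3793 [0.724 0.261 0.03 ]
top chamber 0.69 [284. 129.] 1622 [ 0.75  -0.083  0.03 ]
top chamber 0.67 [343. 232.] 712 [ 0.434 -0.263  0.03 ]
top chamber 0.63 [291. 213.] 3573 [ 0.492 -0.106  0.03 ]
top chamber 0.57 [186. 234.] 1772 [0.427 0.213 0.03 ]
top knob_a 0.53 [270. 217.] 73 [ 0.478 -0.04   0.099]
top knob_a 0.53 [182. 214.] 30 [0.484 0.212 0.099]
top knob_a 0.48 [321. 202.] 94 [ 0.522 -0.185  0.099]
top knob_a 0.44 [165. 105.] 112 [0.802 0.271 0.099]
top knob_a 0.44 [199. 128.] 84 [0.735 0.17  0.099]
top knob_a 0.43 [298. 116.] 36 [ 0.774 -0.119  0.099]
top lid 0.92 [284. 127.] 1333 [ 0.748 -0.08   0.065]
top lid 0.84 [293. 209.] 3038 [ 0.502 -0.109  0.065]
top lid 0.72 [189. 232.] 1365 [0.432 0.199 0.065]
top lid 0.69 [180. 133.] 2913 [0.727 0.23  0.065]
top eyeball 0.67 [240. 217.] 208 [0.479 0.051 0.02 ]
top liver 0.78 [237. 178.] 577 [0.601 0.06  0.02 ]
top molar 0.71 [311. 262.] 195 [ 0.344 -0.167  0.02 ]
top petri 0.66 [342. 232.] 752 [ 0.434 -0.262  0.02 ]
top femur 0.78 [397. 245.] 528 [ 0.397 -0.429  0.02 ]
top slidebox 0.26 [341. 230.] 712 
[... 873 characters left out ...]
01  0.065]
side lid 0.81 [193. 185.] 834 [0.42  0.186 0.065]
side lid 0.78 [260. 138.] 1282 [0.726 0.238 0.065]
side lid 0.77 [275. 237.] 2886 [ 0.489 -0.119  0.065]
side lid 0.32 [266. 190.] 542 [0.58  0.03  0.065]
side eyeball 0.57 [233. 207.] 285 [0.484 0.068 0.02 ]
side liver 0.8 [266. 190.] 520 [0.608 0.061 0.02 ]
side molar 0.75 [240. 285.] 316 [ 0.344 -0.156  0.02 ]
side petri 0.76 [297. 301.] 1102 [ 0.428 -0.279  0.02 ]
side petri 0.51 [233. 210.] 320 [0.48 0.06 0.02]
side femur 0.53 [300. 239.] 204 [ 0.564 -0.147  0.02 ]
side slidebox 0.8 [408. 325.] 2002 [ 0.596 -0.487  0.02 ]
side slidebox 0.28 [254. 212.] 149 [0.523 0.016 0.02 ]
side vise 0.65 [168. 124.] 1167 [0.538 0.567 0.02 ]
```

View pics/topz.png

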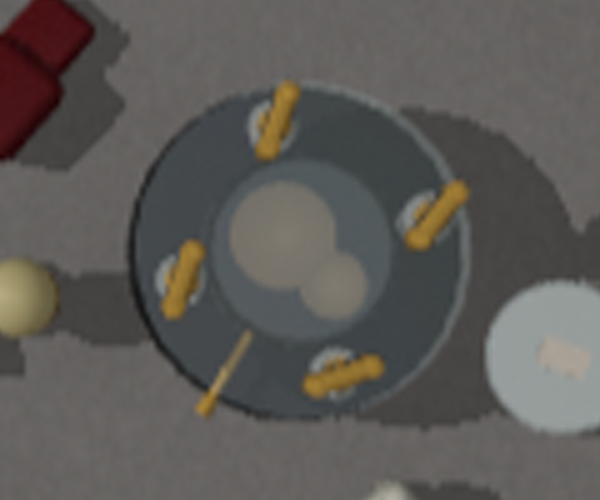

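View pics/sidez.png

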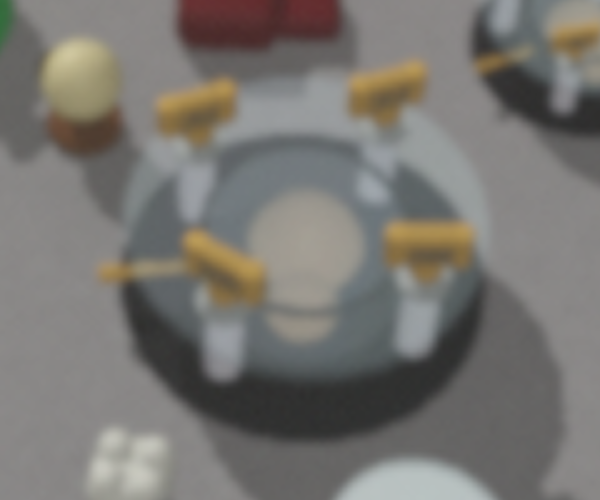

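```bash
python3 -m handwheel '[[-1,-0.95,0,0,0,0],[-1,-0.95,0,0,0,0],[-1,-0.95,0,0,0,0],[-1,-0.95,0,0,0,0],[-1,-0.95,0,0,0,0],[-1,-0.95,0,0,0,0],[-1,-0.95,0,0,0,0],[-1,-0.95,0,0,0,0]]' -1 40; python3 -c "
from h import *; st()"
```

```text
clock: 2.25
position: [0.3575, 0.3179, 0.2315]
tool_rot: [3.141, 0.0, 2.731]
force: [1.4, 0.3, -0.7]
grip_width: 0.0852
t 2.25 pos [0.3575 0.3179 0.2315] rot [180.    0.  156.5] F [ 1.4  0.3 -0.7] M [ 0.044 -0.038  0.015] w 0.0852 [-0.86  0.29  0.01  1.98 -0.01  0.88  0.31]
```

```bash
python3 -m handwheel '[[-1,-0.95,0,0,0,0],[-1,-0.95,0,0,0,0],[-1,-0.95,0,0,0,0],[-1,-0.95,0,0,0,0],[-1,-0.95,0,0,0,0],[-1,-0.95,0,0,0,0],[-1,-0.95,0,0,0,0]]' ; python3 -m handwheel '[[-1,-0.95,0,0,0,0],[-1,-0.95,0,0,0,0],[-1,-0.95,0,0,0,0],[-1,-0.95,0,0,0,0],[-1,-0.95,0,0,0,0],[-1,-0.95,0,0,0,0],[-1,-0.95,0,0,0,0]]';  python3 - <<'E'
from h import *; st()
p=bot.grab_frame("wrist"); cv2.imwrite("pics/w1.png",p["pixels"])
for d in bot.trace(p,"knob_a"): 
    m=d["region"]; pts=np.argwhere(m)[:,::-1].astype(np.float32)
    r=cv2.minAreaRect(pts); print(round(d["score"],2),np.round(d["point"]),m.sum(),np.round(ray(p,d["point"],.105),4),r)
import pickle; pickle.dump(p,open("w1.pkl","wb"))
E
```

```text
clock: 3.12
position: [0.4515, 0.0956, 0.2315]
tool_rot: [3.141, 0.0, 2.731]
force: [0.2, 0.4, -0.8]
grip_width: 0.0858
clock: 4.0
position: [0.5456, -0.1267, 0.2314]
tool_rot: [3.141, 0.0, 2.731]
force: [-0.5, 0.3, -0.3]
grip_width: 0.0856
t 4.00 pos [ 0.5456 -0.1267  0.2314] rot [180.    0.  156.5] F [-0.5  0.3 -0.3] M [ 0.007 -0.01   0.01 ] w 0.0856 [-0.04  0.43  0.22  1.78 -0.11  0.94  1.39]
0.76 [321. 284.] 301 [ 0.6791 -0.1112  0.105 ] ((320.5, 286.0), (30.0, 13.0), 90.0)
0.73 [192. 174.] 856 [ 0.5163 -0.1803  0.105 ] ((192.6840057373047, 177.9879913330078), (21.197925567626953, 52.681758880615234), 10.30484676361084)
0.69 [326. 332.] 260 [ 0.7419 -0.1277  0.105 ] ((325.6021728515625, 333.2809753417969), (28.279237747192383, 12.046442031860352), 70.01689147949219)
0.61 [305. 192.] 751 [ 0.575  -0.0902  0.105 ] ((299.5, 191.0), (50.0, 19.0), 90.0)
0.57 [200.  58.] 1148 [ 0.4307 -0.1282  0.105 ] ((200.09483337402344, 58.69856643676758), (25.973596572875977, 56.78282928466797), 42.08916473388672)
0.56 [324.  73.] 1208 [ 0.4821 -0.038   0.105 ] ((320.5, 72.5), (59.0, 25.0), 90.0)
```

View pics/w1.png

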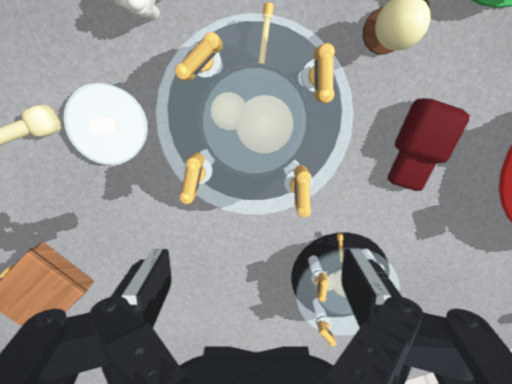

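```bash
python3 - <<'E'
from h import *
import pickle
from scipy.optimize import least_squares, minimize
p=pickle.load(open("w1.pkl","rb"))
pt=bot.grab_frame("top"); ps=bot.grab_frame("side")
obs=[(pt,(274,241.6)),(ps,(236,244.4)),(p,(268,8))]
obs2=[(pt,(283,226.5)),(ps,(253,243)),(p,(263,60))]
for o in (obs,obs2):
    r=least_squares(lambda X:np.concatenate([proj(a,X)-b for a,b in o]),[.45,-.06,.07]); print("pin",r.x,r.fun)
hsv=cv2.cvtColor(p["pixels"],cv2.COLOR_BGR2HSV)
m=cv2.inRange(hsv,(10,110,90),(28,255,255)); cv2.imwrite("pics/mask.png",m)
def hull(x,y,yaw,L=.042,W=.012,z0=.086,z1=.112):
    c=[]
    for a in(-1,1):
        for b in(-1,1):
            for z in(z0,z1):
                d=Rn.from_euler('z',yaw).apply([a*L/2,b*W/2,0]); c.append(proj(p,[x+d[0],y+d[1],z]))
    return cv2.convexHull(np.float32(c))
S=8
out=p["pixels"].copy(); K=[]
for x,y,yaw,uv in [(.482,-.038,-22,(324,73)),(.516,-.18,-40,(192,178)),(.575,-.09,-20,(303,191)),(.431,-.128,-74,(200,58))]:
    u0,v0=uv[0]-45,uv[1]-45
    u0=max(u0,0);v0=max(v0,0)
    t=cv2.resize(m[v0:v0+90,u0:u0+90],None,fx=S,fy=S,interpolation=cv2.INTER_LINEAR)>127
    def cost(q):
        h=(hull(q[0],q[1],np.radians(q[2]*1000))-[u0-.5+.0,v0-.5])*S
        g=np.zeros(t.shape,np.uint8); cv2.fillConvexPoly(g,np.int32(np.round(h)),1); g=g>0
        return 1-(g&t).sum()/(g|t).sum()
    best=min((minimize(cost,[x+dx,y+dy,(yaw+da)/1000],method="Nelder-Mead",options=dict(initial_simplex=[[x+dx,y+dy,(yaw+da)/1000],[x+dx+.004,y+dy,(yaw+da)/1000],[x+dx,y+dy+.004,(yaw+da)/1000],[x+dx,y+dy,(yaw+da+8)/1000]])) for dx in(-.003,.003) for dy in(-.003,.003) for da in(-6,6)),key=lambda r:r.fun)
    q=best.x; K.append(q); print("knob",np.round(q*[1,1,1000],4),"iou",1-best.fun)
    cv2.polylines(out,[np.int32(hull(q[0],q[1],np.radians(q[2]*1000)))],True,(255,0,0))
K=np.array(K)[:,:2]; c=K.mean(0); print(c, np.linalg.norm(K-c,axis=1),np.degrees(np.arctan2(*(K-c).T[::-1])))
cv2.imwrite("pics/fit1.png",cv2.resize(out[0:230,140:380],None,fx=2.5,fy=2.5))
E
```

```text
pin [ 0.40587148 -0.05401648  0.03177301] [-0.03604128 -0.31059096 -0.12094427  0.01504757 -0.05824737 -0.0406081 ]
pin [ 0.44795981 -0.0777046   0.02908443] [-1.24261274  0.87645157  0.15792505 -0.27822829 -0.34131727  0.34189747]
knob [  0.4825  -0.0391 -18.9654] iou 0.7114284961395557
knob [  0.5204  -0.1834 -40.6996] iou 0.7735902683037744
knob [  0.5736  -0.0933 -18.5291] iou 0.7469445040057698
knob [  0.4293  -0.1283 -71.708 ] iou 0.7434291054107056
[ 0.50147519 -0.11103164] [0.07434008 0.07479444 0.07427509 0.07420949] [ 104.75141805  -75.30558518   13.81788904 -166.53377483]
```

View pics/fit1.png

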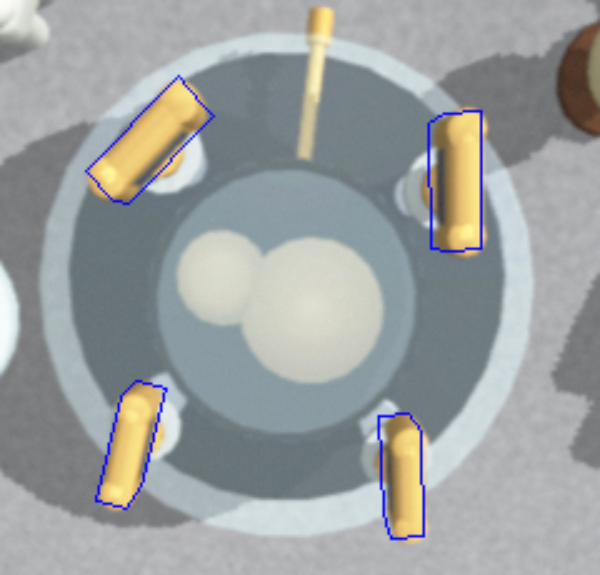

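```bash
cat >> h.py <<'E'
K={1:(.4831,-.0383,-19),2:(.5199,-.1837,-41),3:(.5742,-.0926,-18.5),4:(.4288,-.1294,-72)}
def go(x,y,z,baryaw):
    s,R=st(); d=R.T@(np.array([x,y,z])-s["position"]); yaw=np.degrees(s["tool_rot"][2])
    turn=(yaw-baryaw+90)%180-90   # + = clockwise
    print("tool shift/25mm",np.round(d/.025,3),"cw turn deg",round(turn,2),"frac",round(turn/360,4))
E
cat > g.py <<'E'
import sys
from h import *
s=bot.observe(); yaw=np.degrees(s["tool_rot"][2]); m=s["moment"][2]
print("t %.2f yaw %.2f Mz %.3f F %s w %.4f q7 %.2f"%(s["clock"],yaw,m,np.round(s["force"],1),s["grip_width"],s["qpos"][6]))
if len(sys.argv)>1 and abs(m)>float(sys.argv[1]): sys.exit(1)
E
python3 -m handwheel '[[0.926,0.561,0,0,0,0],[0.926,0.561,0,0,0,0],[0.926,0.561,0,0,0,0],[0.926,0.561,0,0,0,0],[0,0,1,0,0,-0.0125],[0,0,1,0,0,0],[0,0,1,0,0,0],[0,0,1,0,0,0]]' 0 60; python3 - <<'E'
from h import *
go(K[1][0],K[1][1],.083,K[1][2])
for n in ("wrist","top"):
    p=bot.grab_frame(n); cv2.imwrite(f"pics/{n}2.png",p["pixels"] if n=="wrist" else cv2.resize(p["pixels"][150:270,220:380],None,fx=4,fy=4))
E
```

```text
clock: 5.2
position: [0.4824, -0.0362, 0.1308]
tool_rot: [3.141, 0.0, 2.811]
force: [0.1, 0.9, -0.2]
grip_width: 0.0428
t 5.20 pos [ 0.4824 -0.0362  0.1308] rot [180.   0. 161.] F [ 0.1  0.9 -0.2] M [0.026 0.038 0.009] w 0.0428 [-0.17  0.46  0.15  2.06 -0.11  0.63  1.31]
tool shift/25mm [-0.052 -0.072  1.911] cw turn deg 0.05 frac 0.0001
```

View pics/wrist2.png

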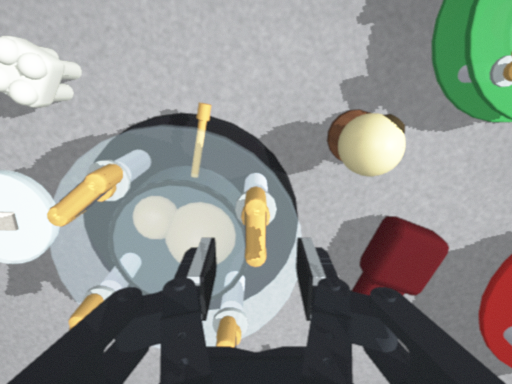

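```bash
python3 -m handwheel '[[-0.05,-0.07,0.95,0,0,0],[0,0,0.96,0,0,0]]' ; python3 g.py; python3 - <<'E'
from h import *
st();p=bot.grab_frame("wrist"); cv2.imwrite("pics/w3.png",p["pixels"])
E
python3 -m handwheel '[[0,0,0,0,0,0],[0,0,0,0,0,0]]' 1 60; python3 g.py;python3 -m handwheel '[[0,0,0,0,0,0],[0,0,0,0,0,0]]'; python3 g.py;
```

```text
clock: 5.55
position: [0.4838, -0.0388, 0.0842]
tool_rot: [3.141, 0.001, 2.81]
force: [0.4, -0.1, 0.5]
grip_width: 0.0427
t 5.55 yaw 161.00 Mz -0.046 F [ 0.4 -0.1  0.5] w 0.0427 q7 1.33
t 5.55 pos [ 0.4838 -0.0388  0.0842] rot [1.80e+02 1.00e-01 1.61e+02] F [ 0.4 -0.1  0.5] M [ 0.015  0.008 -0.046] w 0.0427 [-0.14  0.54  0.13  2.09 -0.14  0.52  1.33]
clock: 5.85
position: [0.4841, -0.0376, 0.085]
tool_rot: [3.139, 0.001, 2.811]
force: [0.0, 9.0, 0.8]
grip_width: 0.0145
t 5.85 yaw 161.05 Mz 0.012 F [0.  9.  0.8] w 0.0145 q7 1.33
clock: 6.1
position: [0.4841, -0.0376, 0.085]
tool_rot: [3.139, 0.001, 2.811]
force: [0.8, 10.3, -1.0]
grip_width: 0.0146
t 6.10 yaw 161.05 Mz -0.051 F [ 0.8 10.3 -1. ] w 0.0146 q7 1.33
```

View pics/w3.png

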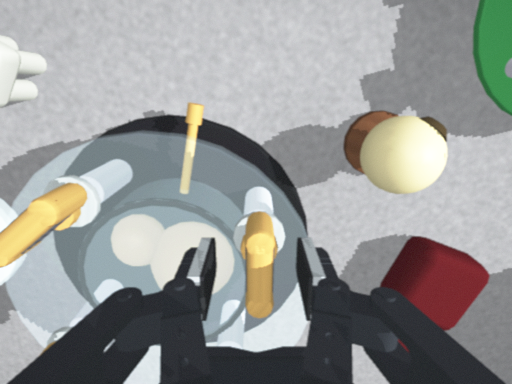

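```bash
python3 -m handwheel '[[0,0.05,0,0,0,0.0139],[0,0,0,0,0,0.0139]]' >/dev/null; python3 g.py 0.17 && python3 -m handwheel '[[0,0,0,0,0,0.007]]' >/dev/null && python3 g.py 0.17 && python3 -m handwheel '[[0,0,0,0,0,0.007]]' >/dev/null && python3 g.py 0.17 && python3 -m handwheel '[[0,0,0,0,0,0.007]]' >/dev/null && python3 g.py 0.17 && python3 -m handwheel '[[0,0,0,0,0,0.007]]' >/dev/null && python3 g.py 0.17
```

```text
t 6.35 yaw 150.82 Mz -0.035 F [-1.6  1.  -0.1] w 0.0141 q7 1.20
t 6.47 yaw 148.37 Mz 0.042 F [-3.1  2.9 10. ] w 0.0142 q7 1.17
t 6.60 yaw 145.89 Mz 0.010 F [-3.7  2.6  9.7] w 0.0140 q7 1.14
t 6.72 yaw 143.37 Mz 0.025 F [-4.3  4.1 11.3] w 0.0143 q7 1.10
t 6.85 yaw 140.84 Mz 0.040 F [-3.9  3.6 10.5] w 0.0144 q7 1.07
```

```bash
python3 -c "
from h import *; st()"; python3 -m handwheel '[[0,0,-0.05,0,0,0.007]]' && python3 g.py 0.17 && python3 -m handwheel '[[0,0,0,0,0,0.007]]' >/dev/null && python3 g.py 0.17 && python3 -m handwheel '[[0,0,0,0,0,0.007]]' >/dev/null && python3 g.py 0.17 
```

```text
t 6.85 pos [ 0.484  -0.0378  0.0848] rot [179.9   0.  140.8] F [-3.9  3.6 10.5] M [0.546 0.858 0.04 ] w 0.0144 [-0.22  0.55  0.23  2.09 -0.24  0.53  1.07]
clock: 6.98
position: [0.4837, -0.0378, 0.0854]
tool_rot: [3.141, 0.0, 2.414]
force: [2.1, 2.3, -16.8]
grip_width: 0.0142
t 6.97 yaw 138.31 Mz 0.040 F [  2.1   2.3 -16.8] w 0.0142 q7 1.04
t 7.10 yaw 135.74 Mz -0.016 F [-1.2  3.3 -2.4] w 0.0139 q7 1.01
t 7.22 yaw 133.18 Mz 0.068 F [-1.5  3.8  1.1] w 0.0140 q7 0.98
```

```bash
H="python3 -m handwheel"; python3 -m handwheel '[[0,0,0,0,0,0.007]]' >/dev/null; python3 g.py 0.17 && python3 -m handwheel '[[0,0,0,0,0,0.007]]' >/dev/null && python3 g.py 0.17 && python3 -m handwheel '[[0,0,0,0,0,0.007]]' >/dev/null && python3 g.py 0.17 && python3 -m handwheel '[[0,0,0,0,0,0.007]]' >/dev/null && python3 g.py 0.17 && python3 -m handwheel '[[0,0,0,0,0,0.007]]' >/dev/null && python3 g.py 0.17 && python3 -m handwheel '[[0,0,0,0,0,0.007]]' >/dev/null && python3 g.py 0.17 && python3 -m handwheel '[[0,0,0,0,0,0.007]]' >/dev/null && python3 g.py 0.17 && python3 -m handwheel '[[0,0,0,0,0,0.007]]' >/dev/null && python3 g.py 0.17 && python3 -m handwheel '[[0,0,0,0,0,0.007]]' >/dev/null && python3 g.py 0.17 && python3 -m handwheel '[[0,0,0,0,0,0.007]]' >/dev/null && python3 g.py 0.17 && python3 -m handwheel '[[0,0,0,0,0,0.007]]' >/dev/null && python3 g.py 0.17 && python3 -m handwheel '[[0,0,0,0,0,0.007]]' >/dev/null && python3 g.py 0.17 && python3 -m handwheel '[[0,0,0,0,0,0.007]]' >/dev/null && python3 g.py 0.17
```

```text
t 7.35 yaw 130.64 Mz 0.055 F [-2.9  2.9  3.1] w 0.0140 q7 0.94
t 7.47 yaw 128.12 Mz 0.033 F [-2.6  3.3  4.2] w 0.0141 q7 0.91
t 7.60 yaw 125.60 Mz 0.227 F [-2.6  3.9  5.5] w 0.0141 q7 0.88
```

```bash
python3 -m handwheel '[[0,0,0,0,0,0.007]]' >/dev/null;  python3 g.py ; python3 -m handwheel '[[0,0,0,0,0,0.007]]' >/dev/null;  python3 g.py; python3 g.py
```

```text
t 7.72 yaw 123.09 Mz 0.390 F [-1.9  3.2  5.9] w 0.0138 q7 0.85
t 7.85 yaw 120.57 Mz 0.419 F [-3.9  2.7  6.3] w 0.0141 q7 0.82
t 7.85 yaw 120.57 Mz 0.419 F [-3.9  2.7  6.3] w 0.0141 q7 0.82
```

```bash
python3 -m handwheel '[[0,0,0,0,0,0.007]]' >/dev/null;  python3 g.py ; python3 -m handwheel '[[0,0,0,0,0,0.007]]' >/dev/null;  python3 g.py; python3 -m handwheel '[[0,0,0,0,0,0.007]]' >/dev/null;  python3 g.py; python3 -m handwheel '[[0,0,0,0,0,0]]' >/dev/null;  python3 g.py;  python3 -m handwheel '[[0,0,0,0,0,0],[0,0,0,0,0,0]]' 0 >/dev/null;  python3 g.py; python3 -m handwheel '[[0,0,-1,0,0,0],[0,0,-1,0,0,0]]'; python3 - <<'E'
from h import *
go(K[2][0],K[2][1]+.001,.131,K[2][2])
p=bot.grab_frame("wrist"); cv2.imwrite("pics/w4.png",p["pixels"])
E
```

```text
t 7.97 yaw 118.05 Mz 0.367 F [-4.5  3.   7.1] w 0.0139 q7 0.79
t 8.10 yaw 115.54 Mz 0.414 F [-4.6  2.7  7. ] w 0.0141 q7 0.76
t 8.22 yaw 113.01 Mz 0.357 F [-4.7  2.7  8.3] w 0.0142 q7 0.73
t 8.35 yaw 113.05 Mz 0.280 F [-4.2  2.2  7.6] w 0.0142 q7 0.73
t 8.60 yaw 113.10 Mz 0.019 F [-0.8 -0.9 -0.3] w 0.0428 q7 0.73
clock: 8.85
position: [0.4837, -0.0385, 0.1353]
tool_rot: [-3.141, 0.0, 1.974]
force: [0.9, 0.0, -0.9]
grip_width: 0.0427
t 8.85 pos [ 0.4837 -0.0385  0.1353] rot [-180.     0.   113.1] F [ 0.9  0.  -0.9] M [ 0.038 -0.001 -0.049] w 0.0427 [-0.37  0.48  0.43  2.07 -0.32  0.66  0.68]
tool shift/25mm [-5.874 -0.931  0.176] cw turn deg -25.9 frac -0.0719
```

View pics/w4.png

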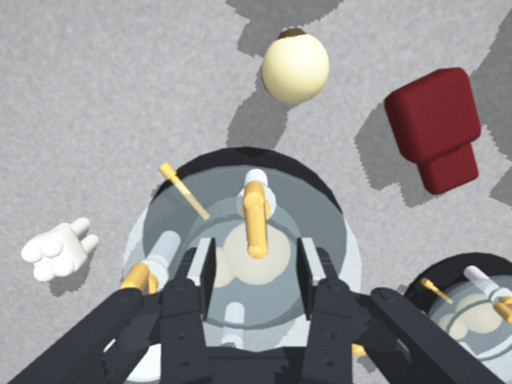

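```bash
python3 -m handwheel '[[-0.979,-0.155,0,0,0,0],[-0.979,-0.155,0,0,0,0],[-0.979,-0.155,0,0,0,0],[-0.979,-0.155,0,0,0,0],[-0.979,-0.155,0,0,0,0],[-0.979,-0.155,0,0,0,0],[0,0,0,0,0,-0.025],[0,0,0.05,0,0,-0.025]]' >/dev/null; python3 -m handwheel '[[0,0,0.1,0,0,-0.0219]]' >/dev/null; python3 - <<'E'
from h import *
go(K[2][0],K[2][1]+.001,.085,K[2][2])
p=bot.grab_frame("wrist"); cv2.imwrite("pics/w5.png",p["pixels"])
# expected bar outline
x,y,a=K[2]; 
im=p["pixels"].copy()
c=[]
for s in(-1,1):
  for b in (-1,1):
    for z in(.086,.112):
      d=Rn.from_euler('z',np.radians(a)).apply([s*.021,b*.006,0]); c.append(proj(p,[x+d[0],y+d[1],z]))
cv2.polylines(im,[np.int32(cv2.convexHull(np.float32(c)))],True,(255,0,0)); cv2.imwrite("pics/w5.png",im)
E
```

```text
t 10.03 pos [ 0.5202 -0.1826  0.1309] rot [180.    0.  139.3] F [0.7 0.4 0.2] M [-0.062  0.001  0.063] w 0.0427 [ 0.03  0.56  0.28  1.9  -0.23  0.72  1.3 ]
tool shift/25mm [ 0.007 -0.009  1.838] cw turn deg 0.27 frac 0.0008
```

View pics/w5.png

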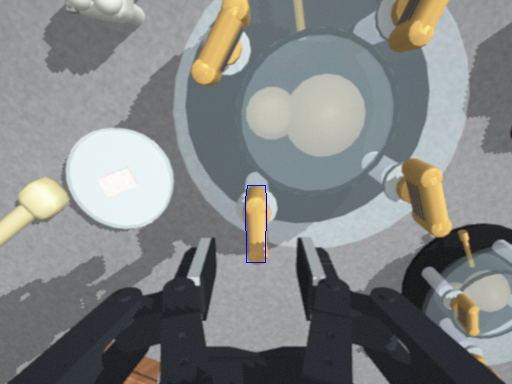

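```bash
python3 -m handwheel '[[0,0,0.92,0,0,0.0008],[0,0,0.92,0,0,0]]' >/dev/null; python3 g.py; python3 -m handwheel '[[0,0,0,0,0,0],[0,0,0,0,0,0],[0,0,0,0,0,0]]' 1 60;  python3 g.py;  python3 -m handwheel '[[0,0,0,0,0,0.0139]]'; python3 g.py
```

```text
t 10.32 yaw 138.57 Mz 0.030 F [-0.1 -0.2 -0.2] w 0.0426 q7 1.31
clock: 10.7
position: [0.52, -0.1822, 0.0854]
tool_rot: [3.142, -0.0, 2.421]
force: [-0.1, 1.6, -10.1]
grip_width: 0.0144
t 10.70 yaw 138.73 Mz -0.056 F [ -0.1   1.6 -10.1] w 0.0144 q7 1.31
clock: 10.82
position: [0.52, -0.1822, 0.0854]
tool_rot: [3.141, -0.0, 2.333]
force: [0.3, 1.6, -9.5]
grip_width: 0.014
t 10.82 yaw 133.65 Mz 0.022 F [ 0.3  1.6 -9.5] w 0.0140 q7 1.25
```

```bash
python3 -m handwheel '[[0,0,0.025,0,0,0.0139]]' >/dev/null; python3 g.py 0.17 && python3 -m handwheel '[[0,0,0,0,0,0.007]]' >/dev/null && python3 g.py 0.17 && python3 -m handwheel '[[0,0,0,0,0,0.007]]' >/dev/null && python3 g.py 0.17 && python3 -m handwheel '[[0,0,0,0,0,0.007]]' >/dev/null && python3 g.py 0.17 && python3 -m handwheel '[[0,0,0,0,0,0.007]]' >/dev/null && python3 g.py 0.17 && python3 -m handwheel '[[0,0,0,0,0,0.007]]' >/dev/null && python3 g.py 0.17 && python3 -m handwheel '[[0,0,0,0,0,0.007]]' >/dev/null && python3 g.py 0.17 && python3 -m handwheel '[[0,0,0,0,0,0.007]]' >/dev/null && python3 g.py 0.17 && python3 -m handwheel '[[0,0,0,0,0,0.007]]' >/dev/null && python3 g.py 0.17 && python3 -m handwheel '[[0,0,0,0,0,0.007]]' >/dev/null && python3 g.py 0.17 && python3 -m handwheel '[[0,0,0,0,0,0.007]]' >/dev/null && python3 g.py 0.17 && python3 -m handwheel '[[0,0,0,0,0,0.007]]' >/dev/null && python3 g.py 0.17 && python3 -m handwheel '[[0,0,0,0,0,0.007]]' >/dev/null && python3 g.py 0.17&& python3 -m handwheel '[[0,0,0,0,0,0.007]]' >/dev/null && python3 g.py 0.17&& python3 -m handwheel '[[0,0,0,0,0,0.007]]' >/dev/null && python3 g.py 0.17&& python3 -m handwheel '[[0,0,0,0,0,0.007]]' >/dev/null && python3 g.py 0.17&& python3 -m handwheel '[[0,0,0,0,0,0.007]]' >/dev/null && python3 g.py 0.17
```

```text
t 10.95 yaw 128.56 Mz 0.044 F [-3.1  3.4  2.7] w 0.0140 q7 1.18
t 11.07 yaw 126.12 Mz 0.037 F [-3.4  2.8  3.8] w 0.0138 q7 1.15
t 11.20 yaw 123.63 Mz 0.007 F [-3.8  4.2  7.5] w 0.0144 q7 1.12
t 11.32 yaw 121.09 Mz 0.033 F [-4.3  3.6  7.2] w 0.0141 q7 1.09
t 11.45 yaw 118.57 Mz 0.043 F [-4.3  2.8  7.4] w 0.0138 q7 1.05
t 11.57 yaw 116.05 Mz 0.015 F [-4.9  3.8  6.8] w 0.0140 q7 1.02
t 11.70 yaw 113.53 Mz 0.049 F [-4.8  4.2  7.2] w 0.0142 q7 0.99
t 11.82 yaw 111.01 Mz 0.250 F [-4.9  3.3  7.7] w 0.0140 q7 0.96
```

```bash
python3 -m handwheel '[[0,0,0,0,0,0.0067],[0,0,0,0,0,0.0067]]' >/dev/null;  python3 g.py ; python3 -m handwheel '[[0,0,0,0,0,0.0067],[0,0,0,0,0,0.0067]]' >/dev/null;  python3 g.py; python3 -m handwheel '[[0,0,0,0,0,0.0065]]' >/dev/null;  python3 g.py; python3 -m handwheel '[[0,0,0,0,0,0]]' >/dev/null;  python3 g.py;  python3 -m handwheel '[[0,0,0,0,0,0],[0,0,0,0,0,0]]' 0 >/dev/null;  python3 g.py; python3 -m handwheel '[[0,0,-1,0,0,0],[0,0,-0.9,0,0,0]]'; python3 - <<'E'
from h import *
go(K[3][0],K[3][1]+.001,.131,K[3][2])
p=bot.grab_frame("wrist"); cv2.imwrite("pics/w6.png",p["pixels"])
E
```

```text
t 12.07 yaw 106.22 Mz 0.415 F [-4.6  2.6  8. ] w 0.0140 q7 0.89
t 12.32 yaw 101.40 Mz 0.415 F [-4.5  2.9  7.6] w 0.0139 q7 0.83
t 12.45 yaw 99.06 Mz 0.425 F [-4.1  2.3  7.5] w 0.0142 q7 0.80
t 12.57 yaw 99.09 Mz 0.255 F [-4.2  3.   7. ] w 0.0140 q7 0.80
t 12.82 yaw 99.10 Mz -0.010 F [0.1 0.8 0.2] w 0.0427 q7 0.80
clock: 13.08
position: [0.5202, -0.1826, 0.1326]
tool_rot: [3.141, 0.0, 1.729]
force: [0.0, 0.4, 0.4]
grip_width: 0.0426
t 13.07 pos [ 0.5202 -0.1826  0.1326] rot [180.    0.   99.1] F [0.  0.4 0.4] M [-0.023 -0.023 -0.002] w 0.0426 [-0.12  0.59  0.5   1.9  -0.4   0.75  0.76]
tool shift/25mm [3.253 2.71  0.065] cw turn deg -62.41 frac -0.1734
```

View pics/w6.png

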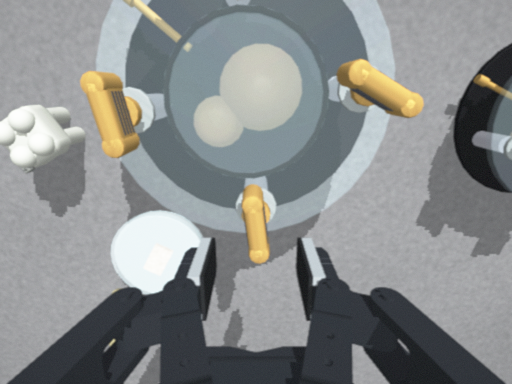

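```bash
cat > fit.py <<'E'
from h import *
from scipy.optimize import minimize
def hull(p,x,y,yaw,L=.042,W=.012,z0=.086,z1=.112):
    c=[]
    for a in(-1,1):
        for b in(-1,1):
            for z in(z0,z1):
                d=Rn.from_euler('z',yaw).apply([a*L/2,b*W/2,0]); c.append(proj(p,[x+d[0],y+d[1],z]))
    return cv2.convexHull(np.float32(c))
def fit(p,x,y,yaw,S=8):
    hsv=cv2.cvtColor(p["pixels"],cv2.COLOR_BGR2HSV); m=cv2.inRange(hsv,(10,110,90),(28,255,255))
    uv=proj(p,[x,y,.099]); u0,v0=max(int(uv[0])-55,0),max(int(uv[1])-55,0)
    t=cv2.resize(m[v0:v0+110,u0:u0+110],None,fx=S,fy=S,interpolation=cv2.INTER_LINEAR)>127
    def cost(q):
        h=(hull(p,q[0],q[1],np.radians(q[2]*1000))-[u0-.5,v0-.5])*S
        g=np.zeros(t.shape,np.uint8); cv2.fillConvexPoly(g,np.int32(np.round(h)),1); g=g>0
        return 1-(g&t).sum()/max((g|t).sum(),1)
    best=None
    for da in(-6,6):
      for dx in(-.002,.002):
        i=[x+dx,y,(yaw+da)/1000]; r=minimize(cost,i,method="Nelder-Mead",options=dict(initial_simplex=[i,[i[0]+.003,i[1],i[2]],[i[0],i[1]+.003,i[2]],[i[0],i[1],i[2]+.008]]))
        if best is None or r.fun<best.fun: best=r
    q=best.x*[1,1,1000]; print("fit",np.round(q,4),"iou %.3f"%(1-best.fun)); return q
E
python3 - <<'E'
from fit import *
import pickle
p=bot.grab_frame("wrist"); pickle.dump(p,open("w6.pkl","wb"))
for k,yaw in ((1,-65),(2,-78),(3,-18.5),(4,-72)): print(k,end=" "); fit(p,*K[k][:2],yaw)
E
```

```text
1 fit [ 4.811e-01 -3.830e-02 -7.100e+01] iou 0.000
2 fit [  0.5202  -0.1839 -74.4944] iou 0.860
3 fit [  0.5739  -0.0932 -18.3055] iou 0.783
4 fit [  0.4302  -0.129  -69.8597] iou 0.701
```

```bash
python3 - <<'E'
from fit import *
import pickle
p=pickle.load(open("w6.pkl","rb"))
out=[]
for a in (-80.9,-78,-74.5):
    im=cv2.resize(p["pixels"],None,fx=5,fy=5,interpolation=cv2.INTER_CUBIC)
    for W,c in ((.012,(255,0,0)),(.0,(0,0,255))):
        h=hull(p,.5202,-.1839,np.radians(a),W=W,z0=.086 if W else .112)
        cv2.polylines(im,[np.int32((h+.5)*5)],True,c)
    out.append(im[170*5:275*5,230*5:283*5])
cv2.imwrite("pics/cmp.png",np.hstack(out))
E
```

```text
(no output)
```

View pics/cmp.png

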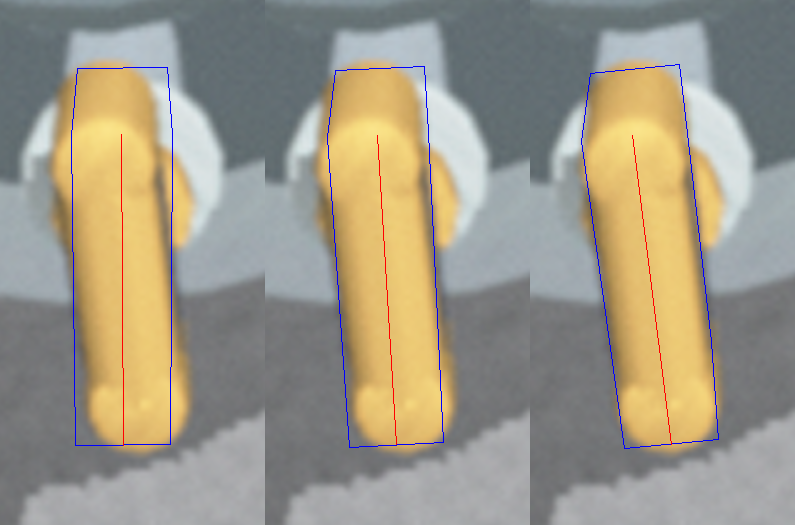

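```bash
python3 -m handwheel '[[0,0,0.95,0,0,-0.0178],[0,0,0.95,0,0,0]]' >/dev/null; python3 g.py; python3 -m handwheel '[[0,0,0,0,0,0],[0,0,0,0,0,0],[0,0,0,0,0,0]]' 1 100;  python3 g.py;  python3 -m handwheel '[[0,0,0,0,0,0.0079]]'>/dev/null; python3 g.py; python3 -m handwheel '[[0,0,0,0,0,0.0079]]'>/dev/null; python3 g.py; python3 -m handwheel '[[0,0,0,0,0,0.0079]]'>/dev/null; python3 g.py;  python3 -m handwheel '[[0,0,0,0,0,0]]'>/dev/null; python3 g.py; python3 -m handwheel '[[0,0,0,0,0,0]]'>/dev/null; python3 g.py;  python3 -m handwheel '[[0,0,0,0,0,0],[0,0,0,0,0,0]]' 0 >/dev/null;  python3 g.py; python3 -m handwheel '[[0,0,-1,0,0,0],[0,0,-0.9,0,0,0]]'; python3 - <<'E'
from fit import *
import pickle
p=bot.grab_frame("wrist"); pickle.dump(p,open("w7.pkl","wb"))
for k,yaw in ((2,-78),(3,-18.5),(4,-72)): print(k,end=" "); fit(p,*K[k][:2],yaw)
go(K[3][0],K[3][1]+.001,.131,K[3][2])
E
```

```text
t 13.43 yaw 105.63 Mz 0.054 F [-0.   0.1 -0.1] w 0.0427 q7 0.89
clock: 13.8
position: [0.52, -0.1823, 0.0847]
tool_rot: [-3.141, 0.0, 1.842]
force: [0.4, 0.0, -11.1]
grip_width: 0.0123
t 13.80 yaw 105.52 Mz -0.016 F [  0.4   0.  -11.1] w 0.0123 q7 0.89
t 13.93 yaw 102.56 Mz 0.382 F [  0.9  -0.9 -10.5] w 0.0116 q7 0.85
t 14.05 yaw 99.63 Mz 0.395 F [-0.8 -0.8 -7.8] w 0.0121 q7 0.81
t 14.18 yaw 96.79 Mz 0.462 F [-1.6 -0.7 -6.6] w 0.0120 q7 0.78
t 14.30 yaw 96.92 Mz 0.219 F [-1.   0.2 -6.2] w 0.0123 q7 0.78
t 14.43 yaw 97.01 Mz 0.229 F [-2.4 -0.2 -5.3] w 0.0120 q7 0.78
t 14.68 yaw 96.98 Mz 0.014 F [-0.  -0.5 -0. ] w 0.0430 q7 0.78
clock: 14.92
position: [0.5203, -0.1826, 0.1329]
tool_rot: [3.141, 0.0, 1.692]
force: [0.5, -0.4, 0.2]
grip_width: 0.0428
2 fit [  0.5202  -0.184  -78.2517] iou 0.875
3 fit [  0.5741  -0.0931 -18.3006] iou 0.790
4 fit [  0.43    -0.1289 -70.3636] iou 0.702
t 14.97 pos [ 0.5213 -0.1831  0.1354] rot [1.798e+02 1.000e-01 9.700e+01] F [ 3.1 -0.1  4.1] M [-0.06  -0.184 -0.015] w 0.0426 [-0.13  0.59  0.51  1.9  -0.41  0.75  0.74]
tool shift/25mm [3.375 2.542 0.18 ] cw turn deg -64.54 frac -0.1793
```

```bash
python3 -m handwheel '[[0.844,0.635,0,0,0,0],[0.844,0.635,0,0,0,0],[0.844,0.635,0,0,0,0],[0.844,0.635,0,0,0,0],[0,0,0,0,0,-0.0256],[0,0,0,0,0,-0.0256],[0,0,0,0,0,-0.0256],[0,0,0,0,0,-0.0256]]' >/dev/null; python3 -m handwheel '[[0,0,0,0,0,-0.0256],[0,0,0,0,0,-0.0256],[0,0,0.15,0,0,-0.0256]]' >/dev/null; python3 - <<'E'
from fit import *
import pickle
p=bot.grab_frame("wrist"); pickle.dump(p,open("w8.pkl","wb")); cv2.imwrite("pics/w8.png",p["pixels"])
for k,yaw in ((1,-61),(2,-78),(3,-18.5),(4,-72)): print(k,end=" "); fit(p,*K[k][:2],yaw)
go(K[3][0],K[3][1]+.001,.085,-18.4)
E
```

```text
1 fit [ 4.830e-01 -3.860e-02 -6.266e+01] iou 0.857
2 fit [  0.5202  -0.1844 -77.5735] iou 0.848
3 fit [  0.5743  -0.0924 -20.1377] iou 0.821
4 fit [  0.4303  -0.129  -81.8615] iou 0.629
t 16.40 pos [ 0.573  -0.091   0.1281] rot [180.    0.  162.3] F [-0.2  0.2 -0.9] M [0.044 0.021 0.027] w 0.0429 [-0.09  0.59  0.2   1.82 -0.17  0.75  1.47]
tool shift/25mm [-0.051 -0.009  1.724] cw turn deg 0.66 frac 0.0018
```

View pics/w8.png

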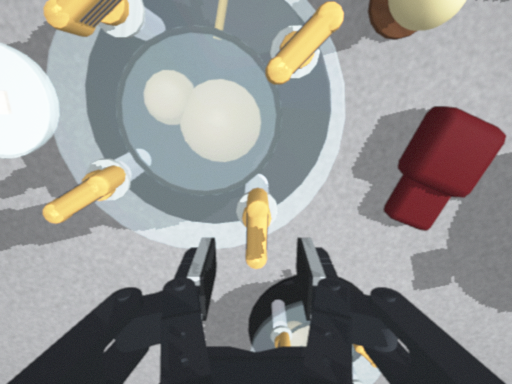

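```bash
python3 -m handwheel '[[-0.051,-0.009,0.87,0,0,0.0035],[0,0,0.87,0,0,0]]' >/dev/null; python3 g.py; python3 -m handwheel '[[0,0,0,0,0,0],[0,0,0,0,0,0],[0,0,0,0,0,0]]' 1 80;  python3 g.py;  python3 -m handwheel '[[0,0,0,0,0,0.0139]]'; python3 g.py;
```

```text
t 16.65 yaw 160.04 Mz -0.028 F [ 0.1 -0.4  0.1] w 0.0427 q7 1.45
clock: 17.02
position: [0.574, -0.0909, 0.0852]
tool_rot: [3.141, -0.0, 2.796]
force: [0.5, 4.8, -7.3]
grip_width: 0.0123
t 17.02 yaw 160.22 Mz -0.006 F [ 0.5  4.8 -7.3] w 0.0123 q7 1.45
clock: 17.15
position: [0.574, -0.091, 0.0852]
tool_rot: [3.141, -0.0, 2.708]
force: [-1.4, 4.6, -6.5]
grip_width: 0.0123
t 17.15 yaw 155.15 Mz 0.081 F [-1.4  4.6 -6.5] w 0.0123 q7 1.38
```

```bash
python3 -m handwheel '[[0,0.02,0.02,0,0,0.0139]]' >/dev/null; python3 g.py 0.17 && python3 -m handwheel '[[0,0,0,0,0,0.007]]' >/dev/null && python3 g.py 0.17 && python3 -m handwheel '[[0,0,0,0,0,0.007]]' >/dev/null && python3 g.py 0.17 && python3 -m handwheel '[[0,0,0,0,0,0.007]]' >/dev/null && python3 g.py 0.17 && python3 -m handwheel '[[0,0,0,0,0,0.007]]' >/dev/null && python3 g.py 0.17 && python3 -m handwheel '[[0,0,0,0,0,0.007]]' >/dev/null && python3 g.py 0.17 && python3 -m handwheel '[[0,0,0,0,0,0.007]]' >/dev/null && python3 g.py 0.17 && python3 -m handwheel '[[0,0,0,0,0,0.007]]' >/dev/null && python3 g.py 0.17 && python3 -m handwheel '[[0,0,0,0,0,0.007]]' >/dev/null && python3 g.py 0.17 && python3 -m handwheel '[[0,0,0,0,0,0.007]]' >/dev/null && python3 g.py 0.17 && python3 -m handwheel '[[0,0,0,0,0,0.007]]' >/dev/null && python3 g.py 0.17 && python3 -m handwheel '[[0,0,0,0,0,0.007]]' >/dev/null && python3 g.py 0.17 && python3 -m handwheel '[[0,0,0,0,0,0.007]]' >/dev/null && python3 g.py 0.17&& python3 -m handwheel '[[0,0,0,0,0,0.007]]' >/dev/null && python3 g.py 0.17&& python3 -m handwheel '[[0,0,0,0,0,0.007]]' >/dev/null && python3 g.py 0.17&& python3 -m handwheel '[[0,0,0,0,0,0.007]]' >/dev/null && python3 g.py 0.17&& python3 -m handwheel '[[0,0,0,0,0,0.007]]' >/dev/null && python3 g.py 0.17&& python3 -m handwheel '[[0,0,0,0,0,0.007]]' >/dev/null && python3 g.py 0.17&& python3 -m handwheel '[[0,0,0,0,0,0.007]]' >/dev/null && python3 g.py 0.17&& python3 -m handwheel '[[0,0,0,0,0,0.007]]' >/dev/null && python3 g.py 0.17&& python3 -m handwheel '[[0,0,0,0,0,0.007]]' >/dev/null && python3 g.py 0.17
```

```text
t 17.27 yaw 150.05 Mz 0.046 F [-5.5  1.8  5.9] w 0.0131 q7 1.32
t 17.40 yaw 147.58 Mz -0.014 F [-3.4  3.7  2.8] w 0.0128 q7 1.28
t 17.52 yaw 145.10 Mz -0.017 F [-3.5  2.9  3.4] w 0.0128 q7 1.25
t 17.65 yaw 142.57 Mz 0.053 F [-4.3  2.5  3.5] w 0.0127 q7 1.22
t 17.77 yaw 140.05 Mz 0.023 F [-5.1  3.3  2.7] w 0.0128 q7 1.18
t 17.90 yaw 137.53 Mz -0.031 F [-3.6  2.8  3.6] w 0.0127 q7 1.15
t 18.02 yaw 135.02 Mz 0.056 F [-5.2  3.   4.1] w 0.0126 q7 1.12
t 18.15 yaw 132.49 Mz 0.040 F [-4.1  3.3  3.8] w 0.0130 q7 1.09
t 18.27 yaw 129.97 Mz 0.016 F [-5.  3.  4.] w 0.0127 q7 1.05
t 18.40 yaw 127.45 Mz 0.042 F [-4.3  2.3  3.9] w 0.0126 q7 1.02
t 18.52 yaw 124.94 Mz 0.012 F [-4.3  3.4  3.6] w 0.0124 q7 0.99
t 18.65 yaw 122.42 Mz 0.023 F [-4.8  2.2  3.7] w 0.0130 q7 0.95
t 18.77 yaw 119.89 Mz 0.059 F [-4.9  2.8  4.6] w 0.0130 q7 0.92
t 18.90 yaw 117.37 Mz 0.052 F [-5.5  3.4  4.1] w 0.0128 q7 0.89
t 19.02 yaw 114.86 Mz 0.013 F [-4.6  3.1  4.8] w 0.0132 q7 0.85
t 19.15 yaw 112.34 Mz 0.038 F [-3.1  3.1  3.3] w 0.0128 q7 0.82
t 19.27 yaw 109.82 Mz 0.011 F [-4.9  3.   3.8] w 0.0127 q7 0.79
t 19.40 yaw 107.30 Mz 0.024 F [-4.2  3.   4. ] w 0.0127 q7 0.75
t 19.52 yaw 104.78 Mz -0.006 F [-4.   3.2  3.3] w 0.0129 q7 0.72
t 19.65 yaw 102.26 Mz 0.000 F [-4.9  2.7  4. ] w 0.0125 q7 0.69
t 19.77 yaw 99.74 Mz 0.223 F [-4.7  3.4  4.3] w 0.0132 q7 0.65
```

```bash
python3 -m handwheel '[[0,0,0,0,0,0.007],[0,0,0,0,0,0.007]]' >/dev/null;  python3 g.py ; python3 -m handwheel '[[0,0,0,0,0,0.007],[0,0,0,0,0,0.007]]' >/dev/null;  python3 g.py; python3 -m handwheel '[[0,0,0,0,0,0.007],[0,0,0,0,0,0.007]]' >/dev/null;  python3 g.py; python3 -m handwheel '[[0,0,0,0,0,0]]' >/dev/null;  python3 g.py;  python3 -m handwheel '[[0,0,0,0,0,0],[0,0,0,0,0,0]]' 0 >/dev/null;  python3 g.py; python3 -m handwheel '[[0,0,-1,0,0,0],[0,0,-0.9,0,0,0]]'; python3 - <<'E'
from fit import *
import pickle
p=bot.grab_frame("wrist"); pickle.dump(p,open("w9.pkl","wb")); cv2.imwrite("pics/w9.png",p["pixels"])
for k,yaw in ((1,-61),(2,-78),(3,-90),(4,-72)): print(k,end=" "); fit(p,*K[k][:2],yaw)
go(K[4][0]+.001,K[4][1]+.001,.131,K[4][2])
E
```

```text
t 20.02 yaw 94.72 Mz 0.400 F [-4.8  2.3  3.8] w 0.0129 q7 0.59
t 20.27 yaw 89.69 Mz 0.402 F [-5.   1.9  3.6] w 0.0127 q7 0.52
t 20.52 yaw 84.64 Mz 0.364 F [-5.3  2.3  4.5] w 0.0128 q7 0.45
t 20.65 yaw 84.68 Mz 0.286 F [-3.9  2.9  5. ] w 0.0128 q7 0.45
t 20.90 yaw 84.70 Mz -0.034 F [-0.5  0.2  0.8] w 0.0424 q7 0.46
clock: 21.15
position: [0.5744, -0.0913, 0.1326]
tool_rot: [3.141, 0.0, 1.478]
force: [-0.1, 0.1, -0.3]
grip_width: 0.0426
1 fit [ 4.8470e-01 -3.8300e-02 -6.3281e+01] iou 0.674
2 fit [   0.5292   -0.1821 -106.1094] iou 0.085
3 fit [  0.5741  -0.0928 -91.5715] iou 0.854
4 fit [  0.4298  -0.1282 -73.5052] iou 0.737
t 21.20 pos [ 0.5755 -0.0916  0.1352] rot [179.8   0.   84.7] F [2.  0.3 4.3] M [-0.049 -0.139  0.013] w 0.0428 [-0.35  0.66  0.6   1.82 -0.5   0.81  0.41]
tool shift/25mm [-2.005 -5.668  0.147] cw turn deg -23.32 frac -0.0648
```

View pics/w9.png

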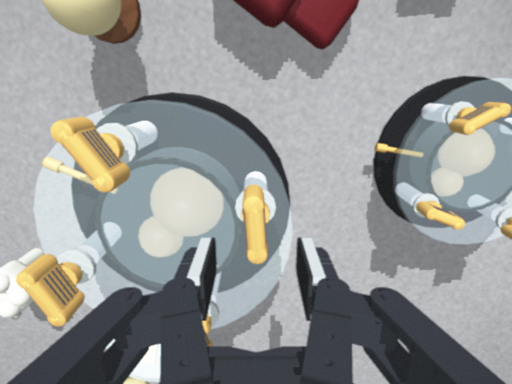

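```bash
python3 -m handwheel '[[-0.334,-0.945,0,0,0,0],[-0.334,-0.945,0,0,0,0],[-0.334,-0.945,0,0,0,0],[-0.334,-0.945,0,0,0,0],[-0.334,-0.945,0,0,0,0],[-0.334,-0.945,0,0,0,0],[0,0,0,0,0,-0.022],[0,0,0.05,0,0,-0.022]]' >/dev/null; python3 -m handwheel '[[0,0,0.1,0,0,-0.021]]' >/dev/null; python3 - <<'E'
from fit import *
p=bot.grab_frame("wrist"); cv2.imwrite("pics/w10.png",p["pixels"])
for k,yaw in ((1,-61),(2,-78),(3,-91),(4,-72)): print(k,end=" "); fit(p,*K[k][:2],yaw)
go(.43,-.1285,.085,-72)
E
```

```text
1 fit [ 4.81100e-01 -3.77000e-02 -6.17093e+01] iou 0.706
2 fit [  0.5502  -0.2264 -50.9686] iou 0.300
3 fit [  0.5729  -0.0918 -89.3034] iou 0.715
4 fit [  0.429   -0.1298 -70.4248] iou 0.883
t 22.38 pos [ 0.4287 -0.128   0.128 ] rot [180.    0.  108.7] F [ 0.5 -0.3 -0.5] M [-0.003 -0.003  0.001] w 0.0427 [-0.22  0.46  0.49  2.17 -0.38  0.6   0.87]
tool shift/25mm [-0.034  0.043  1.719] cw turn deg 0.74 frac 0.002
```

View pics/w10.png

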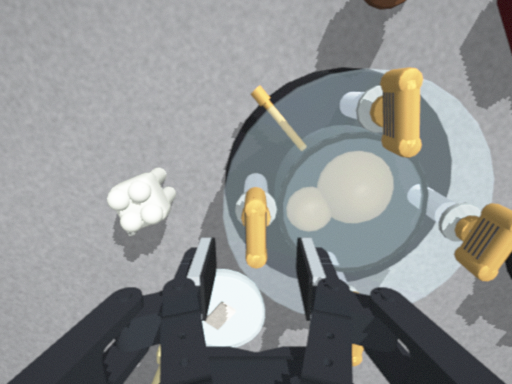

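```bash
python3 -m handwheel '[[0,0,0.87,0,0,0],[0,0,0.87,0,0,0]]' >/dev/null; python3 g.py; python3 -m handwheel '[[0,0,0,0,0,0],[0,0,0,0,0,0],[0,0,0,0,0,0]]' 1 80;  python3 g.py;  python3 -m handwheel '[[0,0,0.01,0,0,0.0139]]'; python3 g.py;
```

```text
t 22.62 yaw 107.97 Mz 0.003 F [-0.6 -0.2 -0.1] w 0.0427 q7 0.93
clock: 23.0
position: [0.4286, -0.1279, 0.085]
tool_rot: [3.141, 0.0, 1.887]
force: [0.1, -1.4, -4.2]
grip_width: 0.0132
t 23.00 yaw 108.09 Mz -0.051 F [ 0.1 -1.4 -4.2] w 0.0132 q7 0.93
clock: 23.12
position: [0.4287, -0.1279, 0.0848]
tool_rot: [3.141, 0.0, 1.798]
force: [-1.0, -0.7, 2.3]
grip_width: 0.013
t 23.12 yaw 103.01 Mz 0.001 F [-1.  -0.7  2.3] w 0.0130 q7 0.86
```

```bash
python3 -m handwheel '[[0,0,0,0,0,0.0139]]' >/dev/null; python3 g.py 0.17 && python3 -m handwheel '[[0,0,0,0,0,0.007]]' >/dev/null && python3 g.py 0.17 && python3 -m handwheel '[[0,0,0,0,0,0.007]]' >/dev/null && python3 g.py 0.17 && python3 -m handwheel '[[0,0,0,0,0,0.007]]' >/dev/null && python3 g.py 0.17 && python3 -m handwheel '[[0,0,0,0,0,0.007]]' >/dev/null && python3 g.py 0.17 && python3 -m handwheel '[[0,0,0,0,0,0.007]]' >/dev/null && python3 g.py 0.17 && python3 -m handwheel '[[0,0,0,0,0,0.007]]' >/dev/null && python3 g.py 0.17 && python3 -m handwheel '[[0,0,0,0,0,0.007]]' >/dev/null && python3 g.py 0.17 && python3 -m handwheel '[[0,0,0,0,0,0.007]]' >/dev/null && python3 g.py 0.17 && python3 -m handwheel '[[0,0,0,0,0,0.007]]' >/dev/null && python3 g.py 0.17 && python3 -m handwheel '[[0,0,0,0,0,0.007]]' >/dev/null && python3 g.py 0.17 && python3 -m handwheel '[[0,0,0,0,0,0.007]]' >/dev/null && python3 g.py 0.17 && python3 -m handwheel '[[0,0,0,0,0,0.007]]' >/dev/null && python3 g.py 0.17&& python3 -m handwheel '[[0,0,0,0,0,0.007]]' >/dev/null && python3 g.py 0.17&& python3 -m handwheel '[[0,0,0,0,0,0.007]]' >/dev/null && python3 g.py 0.17&& python3 -m handwheel '[[0,0,0,0,0,0.007]]' >/dev/null && python3 g.py 0.17&& python3 -m handwheel '[[0,0,0,0,0,0.007]]' >/dev/null && python3 g.py 0.17&& python3 -m handwheel '[[0,0,0,0,0,0.007]]' >/dev/null && python3 g.py 0.17&& python3 -m handwheel '[[0,0,0,0,0,0.007]]' >/dev/null && python3 g.py 0.17&& python3 -m handwheel '[[0,0,0,0,0,0.007]]' >/dev/null && python3 g.py 0.17&& python3 -m handwheel '[[0,0,0,0,0,0.007]]' >/dev/null && python3 g.py 0.17
```

```text
t 23.25 yaw 97.92 Mz 0.019 F [-1.2 -1.9  0.3] w 0.0131 q7 0.80
t 23.38 yaw 95.48 Mz 0.034 F [-2.  -1.5  5.5] w 0.0128 q7 0.77
t 23.50 yaw 93.00 Mz 0.029 F [-0.8 -0.6  7.1] w 0.0128 q7 0.74
t 23.62 yaw 90.48 Mz 0.039 F [-1.9  0.1  7.4] w 0.0130 q7 0.71
t 23.75 yaw 87.96 Mz -0.005 F [-2.9 -0.8  7.3] w 0.0128 q7 0.68
t 23.88 yaw 85.44 Mz 0.025 F [-1.8 -0.7  7.7] w 0.0131 q7 0.65
t 24.00 yaw 82.92 Mz 0.003 F [-2.   0.1  8.3] w 0.0127 q7 0.62
t 24.12 yaw 80.40 Mz -0.000 F [-1.7 -0.2  7.6] w 0.0125 q7 0.59
t 24.25 yaw 77.88 Mz 0.051 F [-1.9 -0.3  8.1] w 0.0129 q7 0.56
t 24.38 yaw 75.36 Mz 0.026 F [-0.2 -0.   8. ] w 0.0126 q7 0.53
t 24.50 yaw 72.85 Mz 0.214 F [-1.5 -0.6  8.1] w 0.0127 q7 0.50
```

```bash
python3 -m handwheel '[[0,0,-0.01,0,0,0.0069],[0,0,0,0,0,0.0069]]' >/dev/null;  python3 g.py ; python3 -m handwheel '[[0,0,0,0,0,0.0069],[0,0,0,0,0,0.0069]]' >/dev/null;  python3 g.py; python3 -m handwheel '[[0,0,0,0,0,0.0069],[0,0,0,0,0,0.0069]]' >/dev/null;  python3 g.py; python3 -m handwheel '[[0,0,0,0,0,0]]' >/dev/null;  python3 g.py;  python3 -m handwheel '[[0,0,0,0,0,0],[0,0,0,0,0,0]]' 0 >/dev/null;  python3 g.py; python3 -m handwheel '[[0,0,-1,0,0,0],[0,0,-0.9,0,0,0]]'; python3 - <<'E'
from fit import *
import pickle
p=bot.grab_frame("wrist"); cv2.imwrite("pics/w11.png",p["pixels"])
for k,yaw in ((1,-62),(2,-78),(3,-90),(4,-118)): print(k,end=" "); fit(p,*K[k][:2],yaw)
go(.484,-.0378,.131,-62.7)
E
```

```text
t 24.75 yaw 67.85 Mz 0.388 F [-0.5 -1.1  6.3] w 0.0131 q7 0.43
t 25.00 yaw 62.87 Mz 0.378 F [-1.1 -1.4  7.2] w 0.0127 q7 0.37
t 25.25 yaw 57.90 Mz 0.405 F [-1.2 -1.2  6. ] w 0.0130 q7 0.31
t 25.38 yaw 57.93 Mz 0.216 F [-1.7 -0.3  8.1] w 0.0127 q7 0.31
t 25.62 yaw 57.99 Mz 0.003 F [ 1.2 -1.   0.8] w 0.0426 q7 0.31
clock: 25.88
position: [0.4282, -0.1279, 0.1325]
tool_rot: [-3.141, 0.0, 1.012]
force: [0.3, 0.2, -0.0]
grip_width: 0.0427
1 fit [ 4.82500e-01 -3.86000e-02 -6.35997e+01] iou 0.807
2 fit [  0.5198  -0.1842 -76.1164] iou 0.839
3 fit [  0.5727  -0.092  -89.7697] iou 0.705
4 fit [   0.4288   -0.13   -116.3188] iou 0.863
t 25.93 pos [ 0.429  -0.1283  0.1345] rot [ 1.799e+02 -1.000e-01  5.790e+01] F [ 2.7 -1.   2.9] M [-0.104 -0.13   0.087] w 0.0428 [-0.42  0.53  0.78  2.17 -0.61  0.67  0.22]
tool shift/25mm [ 4.234 -0.056  0.146] cw turn deg -59.36 frac -0.1649
```

View pics/w11.png

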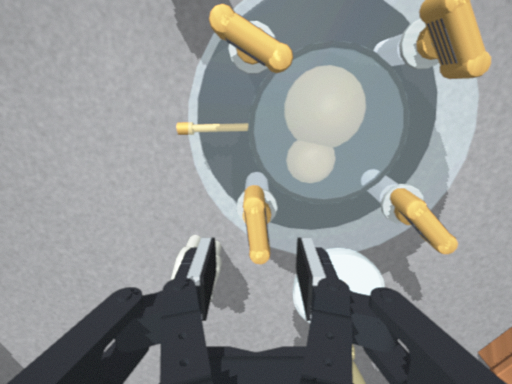

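```bash
python3 -m handwheel '[[0.847,-0.011,0,0,0,0],[0.847,-0.011,0,0,0,0],[0.847,-0.011,0,0,0,0],[0.847,-0.011,0,0,0,0],[0.847,-0.011,0,0,0,0],[0,0,0,0,0,-0.0274],[0,0,0,0,0,-0.0274],[0,0,0,0,0,-0.0274]]' >/dev/null; python3 -m handwheel '[[0,0,0,0,0,-0.0274],[0,0,0.05,0,0,-0.0274],[0,0,0.1,0,0,-0.0274]]' >/dev/null; python3 - <<'E'
from fit import *
p=bot.grab_frame("wrist"); cv2.imwrite("pics/w12.png",p["pixels"])
for k,yaw in ((1,-62),): print(k,end=" "); fit(p,*K[k][:2],yaw)
go(.484,-.0378,.085,-63)
E
```

```text
1 fit [ 4.83200e-01 -3.86000e-02 -6.30799e+01] iou 0.863
t 27.35 pos [ 0.4832 -0.0372  0.1279] rot [180.  -0. 118.] F [-0.1  0.2  0.2] M [-0.083  0.057 -0.012] w 0.0425 [-0.41  0.51  0.48  2.07 -0.38  0.65  0.82]
tool shift/25mm [-0.035  0.017  1.717] cw turn deg 1.01 frac 0.0028
```

View pics/w12.png

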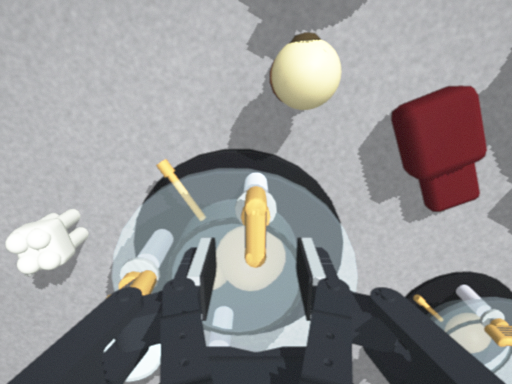

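```bash
python3 -m handwheel '[[-0.035,0.017,0.86,0,0,0.0028],[0,0,0.86,0,0,0]]' >/dev/null; python3 g.py; python3 -m handwheel '[[0,0,0,0,0,0],[0,0,0,0,0,0],[0,0,0,0,0,0]]' 1 80 >/dev/null;  python3 g.py;  python3 -m handwheel '[[0,0,0.01,0,0,0.0115],[0,0,0,0,0,0.0115],[0,0,0,0,0,0.0115],[0,0,0,0,0,0.0115]]'; python3 g.py
```

```text
t 27.60 yaw 115.98 Mz -0.015 F [ 0.5 -0.3  0.1] w 0.0427 q7 0.85
t 27.98 yaw 116.11 Mz 0.287 F [-6.5 -4.8 13.6] w 0.0100 q7 0.85
clock: 28.48
position: [0.4837, -0.0387, 0.0863]
tool_rot: [3.141, 0.0, 1.735]
force: [-12.6, -6.2, 21.8]
grip_width: 0.0101
t 28.48 yaw 99.41 Mz 0.527 F [-12.6  -6.2  21.8] w 0.0101 q7 0.64
```

```bash
python3 -m handwheel '[[-0.012,-0.05,-0.06,0,0,0]]' >/dev/null; python3 g.py; python3 - <<'E'
from h import *
p=bot.grab_frame("wrist"); cv2.imwrite("pics/w13.png",p["pixels"]);st()
E
```

```text
t 28.60 yaw 99.50 Mz 0.081 F [  7.8  -2.1 -20.3] w 0.0102 q7 0.64
t 28.65 pos [ 0.4832 -0.0386  0.0872] rot [179.9   0.   99.6] F [-0.6 -3.7 -9.2] M [-0.86   0.169  0.056] w 0.0101 [-0.42  0.6   0.51  2.1  -0.53  0.57  0.64]
```

View pics/w13.png

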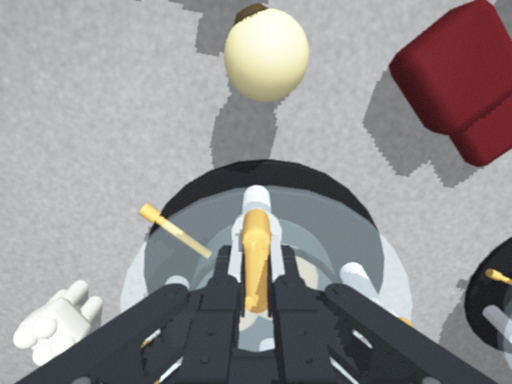

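```bash
python3 -m handwheel '[[0,0,0.02,0,0,0.0111],[0,0,0,0,0,0.0111],[0,0,0,0,0,0.0111]]' >/dev/null; python3 g.py;  python3 -m handwheel '[[0,0,0,0,0,0.0111],[0,0,0,0,0,0.0111]]' >/dev/null; python3 g.py
```

```text
t 29.02 yaw 87.49 Mz 0.524 F [-7.4 -3.2 13.5] w 0.0101 q7 0.49
t 29.27 yaw 79.50 Mz 0.501 F [-9.7 -3.  15.3] w 0.0102 q7 0.39
```

```bash
python3 -m handwheel '[[0,0,-0.03,0,0,0.0111],[0,0,0,0,0,0.0111]]' >/dev/null; python3 g.py;  python3 -m handwheel '[[0,0,-0.01,0,0,0.0105]]' >/dev/null; python3 g.py; python3 -m handwheel '[[0,0,0,0,0,0]]' >/dev/null; python3 g.py;  python3 -m handwheel '[[0,0,0,0,0,0],[0,0,0,0,0,0]]' 0 >/dev/null;  python3 g.py; python3 -m handwheel '[[0,0,-1,0,0,0],[0,0,-0.9,0,0,0]]'; python3 - <<'E'
from fit import *
p=bot.grab_frame("wrist"); cv2.imwrite("pics/w14.png",p["pixels"])
for k,yaw in ((1,-108),): print(k,end=" "); fit(p,*K[k][:2],yaw)
go(.52,-.1825,.131,-78)
E
```

```text
t 29.52 yaw 71.52 Mz 0.431 F [-7.3 -4.3  1. ] w 0.0101 q7 0.29
t 29.65 yaw 67.75 Mz 0.476 F [-5.5 -4.6 -7.9] w 0.0103 q7 0.24
t 29.77 yaw 67.81 Mz 0.307 F [-6.3 -4.4 -3.9] w 0.0101 q7 0.24
t 30.02 yaw 67.88 Mz 0.010 F [-0.4 -1.   0.1] w 0.0425 q7 0.24
clock: 30.28
position: [0.4832, -0.0384, 0.1353]
tool_rot: [3.141, -0.0, 1.184]
force: [-0.2, 0.2, -0.9]
grip_width: 0.0425
1 fit [ 4.825000e-01 -3.860000e-02 -1.114301e+02] iou 0.871
t 30.32 pos [ 0.4841 -0.0386  0.1375] rot [ 1.799e+02 -1.000e-01  6.780e+01] F [ 3.2 -0.2  3.9] M [-0.074 -0.175 -0.043] w 0.0430 [-0.59  0.57  0.76  2.08 -0.6   0.72  0.17]
tool shift/25mm [-4.791  3.502  0.262] cw turn deg -34.17 frac -0.0949
```

View pics/w14.png

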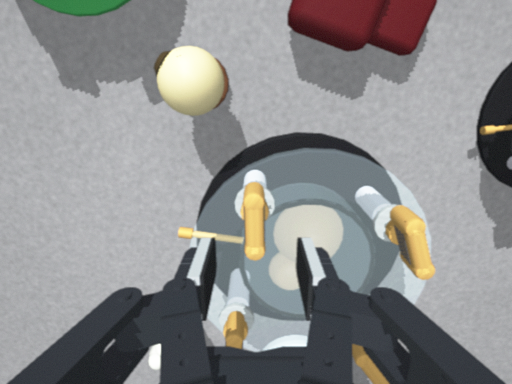

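```bash
python3 -m handwheel '[[-0.958,0.7,0,0,0,0],[-0.958,0.7,0,0,0,0],[-0.958,0.7,0,0,0,0],[-0.958,0.7,0,0,0,0],[-0.958,0.7,0,0,0,0],[0,0,0,0,0,-0.0237],[0,0,0.05,0,0,-0.0237],[0,0,0.1,0,0,-0.0237]]' >/dev/null; python3 -m handwheel '[[0,0,0.1,0,0,-0.0237]]' >/dev/null; python3 - <<'E'
from fit import *
p=bot.grab_frame("wrist"); cv2.imwrite("pics/w15.png",p["pixels"])
for k,yaw in ((2,-78),(3,-91)): print(k,end=" "); fit(p,*K[k][:2],yaw)
go(.52,-.1826,.085,-78.2)
E
```

```text
2 fit [  0.5201  -0.184  -77.3516] iou 0.879
3 fit [  0.5728  -0.093  -92.6236] iou 0.704
t 31.50 pos [ 0.5191 -0.1823  0.1282] rot [180.    0.  102.7] F [-0.5 -0.5 -0.2] M [0.004 0.011 0.016] w 0.0429 [-0.15  0.61  0.54  1.91 -0.45  0.74  0.87]
tool shift/25mm [-0.021  0.032  1.727] cw turn deg 0.91 frac 0.0025
```

View pics/w15.png

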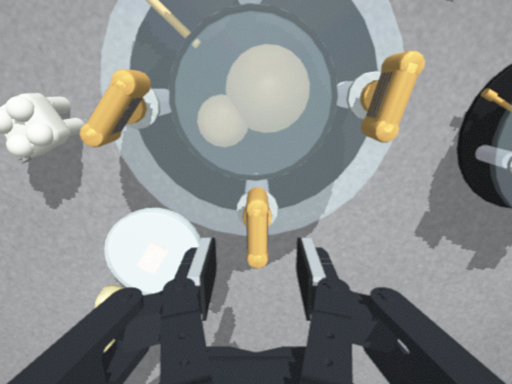

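```bash
python3 -m handwheel '[[-0.021,0.032,0.86,0,0,0.0018],[0,0,0.85,0,0,0]]' >/dev/null; python3 g.py; python3 -m handwheel '[[0,0,0,0,0,0],[0,0,0,0,0,0],[0,0,0,0,0,0]]' 1 80 >/dev/null;  python3 g.py;  python3 -m handwheel '[[0,0,0,0,0,0.0115],[0,0,0,0,0,0.0115]]' >/dev/null; python3 g.py
```

```text
t 31.75 yaw 101.19 Mz -0.020 F [-0.5  0.3  0.3] w 0.0428 q7 0.89
t 32.12 yaw 101.29 Mz 0.032 F [-2.2  0.2  5. ] w 0.0106 q7 0.89
t 32.38 yaw 92.91 Mz 0.414 F [-3.  -0.3  5.3] w 0.0105 q7 0.78
```

```bash
python3 -m handwheel '[[0,0,0,0,0,0.0115],[0,0,0,0,0,0.0115],[0,0,0,0,0,0.0115]]' >/dev/null; python3 g.py;  python3 -m handwheel '[[0,0,0,0,0,0.0115],[0,0,0,0,0,0.0115],[0,0,0,0,0,0.0115]]' >/dev/null; python3 g.py;  python3 -m handwheel '[[0,0,0,0,0,0.0115],[0,0,0,0,0,0.0115],[0,0,0,0,0,0.0112]]' >/dev/null; python3 g.py; python3 -m handwheel '[[0,0,0,0,0,0]]' >/dev/null; python3 g.py;  python3 -m handwheel '[[0,0,0,0,0,0],[0,0,0,0,0,0]]' 0 >/dev/null;  python3 g.py; python3 -m handwheel '[[0,0,-1,0,0,0],[0,0,-0.9,0,0,0]]'; python3 - <<'E'
from fit import *
p=bot.grab_frame("wrist"); cv2.imwrite("pics/w16.png",p["pixels"])
for k,yaw in ((2,-122),(3,-91)): print(k,end=" "); fit(p,*K[k][:2],yaw)
go(.5742,-.091,.131,-91.5)
E
```

```text
t 32.75 yaw 80.49 Mz 0.432 F [-5.2 -0.3  6. ] w 0.0108 q7 0.62
t 33.12 yaw 68.07 Mz 0.523 F [-6.   0.5  6.9] w 0.0106 q7 0.46
t 33.50 yaw 55.76 Mz 0.415 F [-6.1  0.8  6.9] w 0.0108 q7 0.29
t 33.62 yaw 55.82 Mz 0.241 F [-6.8  0.2  8.9] w 0.0105 q7 0.29
t 33.88 yaw 55.89 Mz -0.008 F [-0.1 -0.1  0.4] w 0.0425 q7 0.30
clock: 34.12
position: [0.5197, -0.1827, 0.134]
tool_rot: [3.142, -0.0, 0.975]
force: [-0.8, -0.2, -0.3]
grip_width: 0.0426
2 fit [   0.52     -0.1837 -122.9343] iou 0.875
3 fit [  0.5739  -0.0929 -91.6848] iou 0.885
t 34.17 pos [ 0.5206 -0.1832  0.1364] rot [ 1.799e+02 -1.000e-01  5.590e+01] F [ 1.8 -1.5  3.8] M [-0.106 -0.119 -0.056] w 0.0427 [-0.3   0.68  0.79  1.91 -0.65  0.82  0.24]
tool shift/25mm [ 4.254 -0.296  0.22 ] cw turn deg -32.63 frac -0.0906
```

View pics/w16.png

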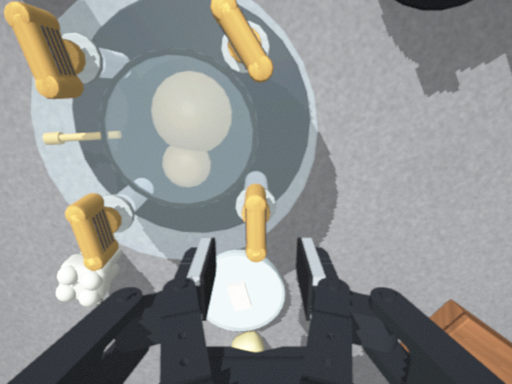

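```bash
python3 -m handwheel '[[0.851,-0.059,0,0,0,0],[0.851,-0.059,0,0,0,0],[0.851,-0.059,0,0,0,0],[0.851,-0.059,0,0,0,0],[0.851,-0.059,0,0,0,0],[0,0,0,0,0,-0.0226],[0,0,0.05,0,0,-0.0226],[0,0,0.1,0,0,-0.0226]]' >/dev/null; python3 -m handwheel '[[0,0,0.1,0,0,-0.0216]]' >/dev/null; python3 - <<'E'
from fit import *
p=bot.grab_frame("wrist"); cv2.imwrite("pics/w17.png",p["pixels"])
for k,yaw in ((1,-111),(3,-91)): print(k,end=" "); fit(p,*K[k][:2],yaw)
go(.5742,-.091,.085,-91.7)
E
```

```text
1 fit [ 4.84200e-01 -3.84000e-02 -1.13401e+02] iou 0.686
3 fit [  0.5741  -0.0929 -91.4837] iou 0.851
t 35.35 pos [ 0.5735 -0.0898  0.1264] rot [-180.     0.    88.8] F [ 0.4 -0.6  0.1] M [-0.008 -0.002  0.011] w 0.0424 [-0.37  0.68  0.63  1.83 -0.54  0.81  0.52]
tool shift/25mm [-0.047  0.028  1.656] cw turn deg 0.45 frac 0.0013
```

View pics/w17.png

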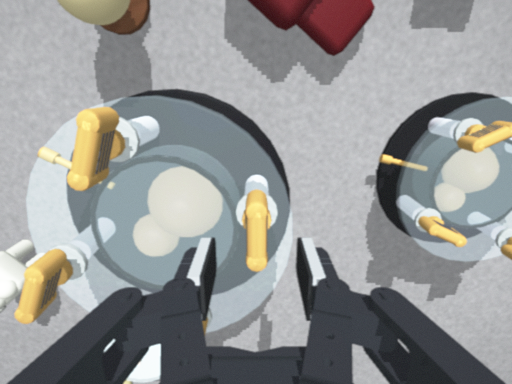

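```bash
python3 -m handwheel '[[-0.047,0.028,0.82,0,0,0],[0,0,0.82,0,0,0]]' >/dev/null; python3 g.py; python3 -m handwheel '[[0,0,0,0,0,0],[0,0,0,0,0,0],[0,0,0,0,0,0]]' 1 80 >/dev/null;  python3 g.py;  python3 -m handwheel '[[0,0,0,0,0,0.0115],[0,0,0,0,0,0.0115]]' >/dev/null; python3 g.py
```

```text
t 35.60 yaw 87.97 Mz -0.009 F [-0.9 -0.7 -0.3] w 0.0427 q7 0.55
t 35.98 yaw 88.09 Mz 0.015 F [  3.9  -1.7 -20.5] w 0.0125 q7 0.55
t 36.23 yaw 79.71 Mz 0.398 F [  3.8  -2.1 -20.3] w 0.0128 q7 0.43
```

```bash
python3 -m handwheel '[[0,0,0.035,0,0,0.011],[0,0,0,0,0,0.011]]' >/dev/null; python3 g.py;  python3 -m handwheel '[[0,0,0,0,0,0.011],[0,0,0,0,0,0.011],[0,0,0,0,0,0.011]]' >/dev/null; python3 g.py;  python3 -m handwheel '[[0,0,0,0,0,0.011],[0,0,0,0,0,0.011]]' >/dev/null; python3 g.py
```

```text
t 36.48 yaw 71.79 Mz 0.422 F [-0.9 -0.6 -6.3] w 0.0125 q7 0.33
t 36.85 yaw 59.91 Mz 0.452 F [-1.6  0.3 -7.3] w 0.0127 q7 0.17
t 37.10 yaw 51.99 Mz 0.496 F [-1.5 -0.7 -6. ] w 0.0129 q7 0.06
```

```bash
python3 -m handwheel '[[0,0,0,0,0,0.0107],[0,0,0,0,0,0.0107],[0,0,0,0,0,0.0107]]' >/dev/null; python3 g.py; python3 -m handwheel '[[0,0,0,0,0,0]]' >/dev/null; python3 g.py;  python3 -m handwheel '[[0,0,0,0,0,0],[0,0,0,0,0,0]]' 0 >/dev/null;  python3 g.py; python3 -m handwheel '[[0,0,-1,0,0,0],[0,0,-0.9,0,0,0]]'; python3 - <<'E'
from fit import *
p=bot.grab_frame("wrist"); cv2.imwrite("pics/w18.png",p["pixels"])
for k,yaw in ((3,-136),(4,-116)): print(k,end=" "); fit(p,*K[k][:2],yaw)
go(.4287,-.1282,.131,-116.3)
E
```

```text
t 37.48 yaw 40.44 Mz 0.484 F [-2.2 -0.7 -5.3] w 0.0126 q7 -0.10
t 37.60 yaw 40.58 Mz 0.286 F [-4.2  0.7 -2.9] w 0.0125 q7 -0.10
t 37.85 yaw 40.58 Mz 0.018 F [-0.2  0.7  0.5] w 0.0428 q7 -0.10
clock: 38.1
position: [0.5743, -0.0918, 0.1333]
tool_rot: [3.141, -0.001, 0.708]
force: [-0.1, 0.9, 0.2]
grip_width: 0.0427
3 fit [ 5.740000e-01 -9.250000e-02 -1.353244e+02] iou 0.819
4 fit [ 4.043000e-01 -1.254000e-01 -1.605449e+02] iou 0.511
t 38.15 pos [ 0.5753 -0.0923  0.1359] rot [179.8  -0.2  40.5] F [ 1.4 -1.   3.7] M [-0.101 -0.217  0.027] w 0.0430 [-0.5   0.76  0.87  1.83 -0.73  0.9  -0.15]
tool shift/25mm [-5.391 -2.719  0.174] cw turn deg -23.16 frac -0.0643
```

View pics/w18.png

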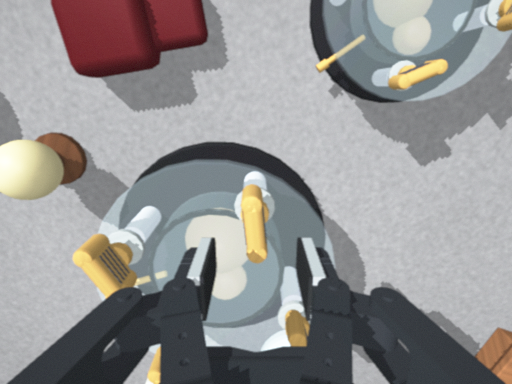

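```bash
python3 -m handwheel '[[-0.8985,-0.453,0,0,0,0],[-0.8985,-0.453,0,0,0,0],[-0.8985,-0.453,0,0,0,0],[-0.8985,-0.453,0,0,0,0],[-0.8985,-0.453,0,0,0,0],[-0.8985,-0.453,0,0,0,0],[0,0,0,0,0,-0.0214],[0,0,0.05,0,0,-0.0214]]' >/dev/null; python3 -m handwheel '[[0,0,0.1,0,0,-0.0204]]' >/dev/null; python3 - <<'E'
from fit import *
p=bot.grab_frame("wrist"); cv2.imwrite("pics/w19.png",p["pixels"])
for k,yaw in ((1,-111),(4,-116)): print(k,end=" "); fit(p,*K[k][:2],yaw)
go(.4287,-.1283,.085,-116.3)
E
```

```text
1 fit [ 4.824000e-01 -3.920000e-02 -1.113064e+02] iou 0.854
4 fit [   0.4286   -0.13   -115.8114] iou 0.883
t 39.33 pos [ 0.4278 -0.1277  0.1287] rot [179.9  -0.   63.9] F [-0.7  1.   0.3] M [-0.071 -0.016  0.038] w 0.0429 [-0.42  0.54  0.77  2.18 -0.62  0.66  0.34]
tool shift/25mm [-0.006  0.04   1.75 ] cw turn deg 0.23 frac 0.0006
```

View pics/w19.png

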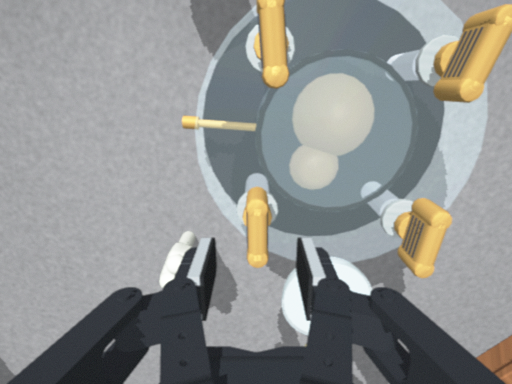

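```bash
python3 -m handwheel '[[-0.006,0.04,0.88,0,0,0],[0,0,0.88,0,0,0]]' >/dev/null; python3 g.py; python3 -m handwheel '[[0,0,0,0,0,0],[0,0,0,0,0,0],[0,0,0,0,0,0]]' 1 80 >/dev/null;  python3 g.py;  python3 -m handwheel '[[0,0,0,0,0,0.0115],[0,0,0,0,0,0.0115]]' >/dev/null; python3 g.py
```

```text
t 39.58 yaw 63.18 Mz 0.018 F [-0.1 -0.9 -0.6] w 0.0427 q7 0.41
t 39.95 yaw 63.25 Mz -0.003 F [-18.6   8.4  62.2] w 0.0099 q7 0.41
t 40.20 yaw 54.87 Mz 0.477 F [-9.4  3.1 44.5] w 0.0099 q7 0.31
```

```bash
python3 -m handwheel '[[0,0,-0.06,0,0,0]]' >/dev/null; python3 g.py; python3 -c "
from h import *; st()"
```

```text
t 40.33 yaw 54.89 Mz 0.007 F [  0.6  -2.9 -11.3] w 0.0100 q7 0.31
t 40.33 pos [ 0.4282 -0.1289  0.0872] rot [179.9  -0.   54.9] F [  0.6  -2.9 -11.3] M [-0.831 -0.185  0.007] w 0.0100 [-0.36  0.62  0.71  2.2  -0.76  0.58  0.31]
```

```bash
python3 -m handwheel '[[0,0,0.01,0,0,0.0114],[0,0,0,0,0,0.0114]]' >/dev/null; python3 g.py;  python3 -m handwheel '[[0,0,0,0,0,0.0114],[0,0,0,0,0,0.0114]]' >/dev/null; python3 g.py
```

```text
t 40.58 yaw 46.65 Mz 0.448 F [-7.2 -4.  15. ] w 0.0100 q7 0.20
t 40.83 yaw 38.45 Mz 0.483 F [-8.  -3.5 16.6] w 0.0100 q7 0.10
```

```bash
python3 -m handwheel '[[0,0,-0.015,0,0,0.0114],[0,0,0,0,0,0.0114]]' >/dev/null; python3 g.py;  python3 -m handwheel '[[0,0,0,0,0,0.0114],[0,0,0,0,0,0.0114],[0,0,0,0,0,0.0110]]' >/dev/null; python3 g.py; python3 -m handwheel '[[0,0,0,0,0,0]]' >/dev/null; python3 g.py;  python3 -m handwheel '[[0,0,0,0,0,0],[0,0,0,0,0,0]]' 0 >/dev/null;  python3 g.py; python3 -m handwheel '[[0,0,-1,0,0,0],[0,0,-0.9,0,0,0],[0,0,0,0,0,0]]'; python3 - <<'E'
from fit import *
p=bot.grab_frame("wrist"); cv2.imwrite("pics/w20.png",p["pixels"])
for k,yaw in ((1,-111),(2,-123),(3,-135),(4,-161)): print(k,end=" "); fit(p,*K[k][:2],yaw)
go(.52,-.13,.23,-161)
E
```

```text
t 41.08 yaw 30.26 Mz 0.472 F [-6.3 -5.1  8.3] w 0.0101 q7 -0.01
t 41.45 yaw 18.10 Mz 0.543 F [-7.2 -3.9  9.2] w 0.0097 q7 -0.17
t 41.58 yaw 18.16 Mz 0.238 F [-6.3 -1.9  9.8] w 0.0100 q7 -0.17
t 41.83 yaw 18.23 Mz -0.030 F [-0.1 -0.6  0.3] w 0.0423 q7 -0.17
clock: 42.2
position: [0.429, -0.128, 0.1348]
tool_rot: [3.141, -0.002, 0.318]
force: [0.4, -0.6, -1.6]
grip_width: 0.0428
1 fit [ 4.837000e-01 -3.850000e-02 -1.088587e+02] iou 0.744
2 fit [   0.5194   -0.183  -121.9201] iou 0.754
3 fit [ 5.722e-01 -9.260e-02 -1.410e+02] iou 0.000
4 fit [ 4.285000e-01 -1.295000e-01 -1.601862e+02] iou 0.874
t 42.25 pos [ 0.4286 -0.1278  0.134 ] rot [ 1.80e+02 -1.00e-01  1.83e+01] F [ 0.2  0.5 -0.1] M [ 0.04  0.   -0.02] w 0.0426 [-0.55  0.64  1.    2.17 -0.81  0.77 -0.26]
tool shift/25mm [ 3.449  1.23  -3.834] cw turn deg -0.74 frac -0.0021
```

View pics/w20.png

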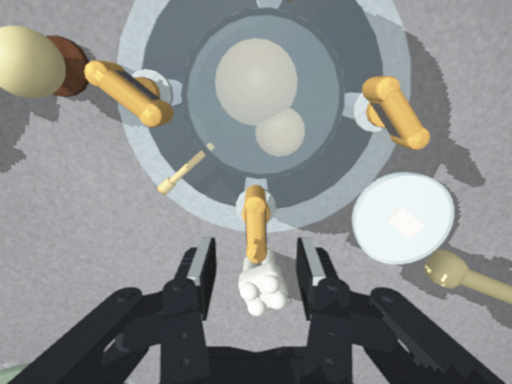

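```bash
python3 -m handwheel '[[0,0,-1,0,0,0],[0,0,-1,0,0,0],[0,0,-1,0,0,0],[0,0,-1,0,0,0],[0,0,0,0,0,0],[0,0,0,0,0,0]]' ; python3 - <<'E'
from fit import *
st()
p=bot.grab_frame("top"); cv2.imwrite("pics/top3.png",p["pixels"])
q=bot.grab_frame("side"); cv2.imwrite("pics/side3.png",q["pixels"])
old={n:cv2.imread(f"pics/{n}0.png") for n in("top","side")}
for th in ["eyeball","liver","molar","petri","femur","slidebox"]:
    for d in bot.trace(q,th)[:1]: print(th,round(d["score"],2),np.round(d["point"]),np.round(ray(q,d["point"],.02),3))
cv2.imwrite("pics/cmp2.png",np.vstack([np.hstack([old["top"],old["side"]]),np.hstack([p["pixels"],q["pixels"]])])[::1,::1])
im=cv2.imread("pics/cmp2.png"); cv2.imwrite("pics/cmp2.png",cv2.resize(im,(800,600)))
E
```

```text
clock: 43.0
position: [0.428, -0.1278, 0.2329]
tool_rot: [-3.141, 0.001, 0.318]
force: [-0.7, 0.2, 0.0]
grip_width: 0.0426
t 43.00 pos [ 0.428  -0.1278  0.2329] rot [-180.     0.    18.2] F [-0.7  0.2  0. ] M [0.006 0.018 0.006] w 0.0426 [-0.73  0.52  1.24  2.08 -0.6   0.97 -0.42]
eyeball 0.83 [232. 209.] [0.478 0.066 0.02 ]
liver 0.46 [260. 194.] [0.585 0.063 0.02 ]
molar 0.51 [240. 286.] [ 0.343 -0.158  0.02 ]
petri 0.72 [298. 302.] [ 0.429 -0.28   0.02 ]
femur 0.73 [324. 350.] [ 0.396 -0.403  0.02 ]
slidebox 0.67 [409. 324.] [ 0.599 -0.487  0.02 ]
```

View pics/cmp2.png

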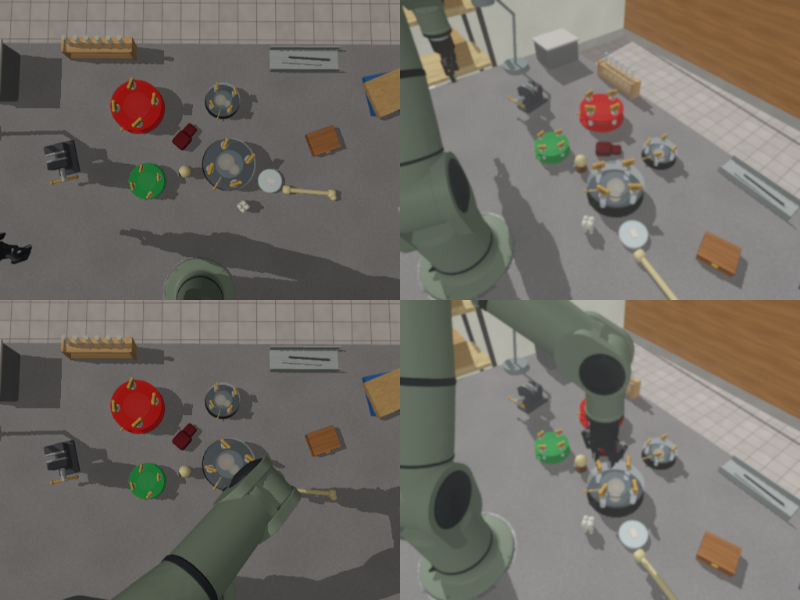

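The top row of the comparison shows the start and the bottom row shows now. The bystanders stand where they did, the gripper is open and about 0.17 m above the lid, and the contact force is zero.

```bash
python3 -c "
from workcell import bot
print(bot.job_done())"
```

```text
the job is handed in; nothing more can be done
None
```

I tightened all four knobs clockwise in star order, in two passes, and handed the job in at about 43 s of the 72 s allowed. No verdict was reported. The knobs are numbered by position: K1 is opposite K2, and K3 is opposite K4.

| Knob | Nip past the bite, first pass (estimate) | Second-pass turn (camera fit, about ±1 to 2°) |
|---|---|---|
| K1 | 10–11° | 48° |
| K2 | 11–13° | 45° |
| K3 | 13–14° | 44° |
| K4 | 11–13° | 44° |

- **Bite:** each showed as a jump in turning moment from about 0.03 to 0.22 N m, rising to about 0.4 N m. Each knob then ended roughly 55–60° past its bite, against the 83° at which the lid cracks.
- **Final state:** the gripper is open and clear above the lid, with no force reading. The bystanders look unmoved in the top and side pictures. The liver came out about 2 cm off in the side view, where the arm now partly hides it.

**What disagreed or went less well:**
- **Knob turned less than the tool:** the camera showed the knobs turning 1 to 6° less than the tool, because of grip compliance. The nip angles therefore carry an uncertainty of a few degrees. If that loss came before the bite rather than after it, they would be nearer 14–18°.
- **K2 gripped twice:** its first nip came out at only about 7.5°, so I gripped it again straight away, before moving to K3, and added about 4°.
- **Push on the knobs:** closing the fingers for the second pass on K4 pushed down on the knob with about 62 N for a moment, and still 44 N over the first 8° of its turn. K1's second pass reached 22 N. I eased both off at once, and neither the gripper nor the arm touched the lid itself.

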